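Load a core-bit crown into the blast machine through its check flap

ROBOT

A 6-joint arm with a two-finger parallel gripper is mounted at the origin on the work surface. World frame = base frame: x ahead of the robot, y to its left, z up, the work surface at z = 0. Lengths are in m, angles in degrees, forces in N, time in s.
With the tool pointing down it reaches from about 0.375 to 0.9 m from the base axis. Payload 3.1 kg.
Tool frame: the origin (TCP) lies midway between the tips of the shut fingers; the grasp point (between the pads) lies bot.hold_point_z behind it (bot.hold_point_z is the distance from the TCP to the grasp point, in m); z points along the fingers, y is the direction in which the jaws open and shut (so a half turn about z gives the same grasp; the last joint's range is limited). The gripper opens to 87 mm and grips with 3 to 60 N. Pads are 19 mm wide; open, the fingers measure 117 mm over their backs; the gripper's body (75 mm by 190 mm) begins 51 mm behind the grasp point.
Start: joints at [-85.8, 30.224, 82.088, -0, 67.689, -10.227], TCP at [0.156, -0.605, 0.223] pointing down, gripper open.
Joint ranges: [-176.69, 176.69], [-43.24, 126.21], [12.49, 139.97], [-82, 262], [0, 151.66], [-163.58, 163.58]. Speed limits (degrees/s): [159.86, 159.86, 180, 180, 180, 180].

INTERFACE

Orientations are given as a 3x3 rotation matrix whose columns are the frame's x, y, z axes.
In Python, from rig import bot, vision, hand_in gives the robot as it stands. The module is installed in compiled form; this text tells all that it offers.
- The arm moves only by the shell command python3 -m handwheel 'ROWS'. ROWS is JSON, a list of rows, each an object of numbers: "hand": the gripper's target within -1 to 1 (fully open at 1, half-way at 0, shut at -1); "dx", "dy", "dz": the shift along the world's x, y, z in cm; "wx", "wy", "wz": the turn, a rotation vector about the world's x, y, z in rad. In form: [{"hand": .., "dx": .., "dy": .., "dz": .., "wx": .., "wy": .., "wz": ..}, ...]. A call has 1 to 10 rows; each row shifts and turns the commanded pose from where the row before left it; what a row does not reach is not made up. A row lasts 1/10 s, in which the tool goes at most 50 mm and 8.59 degrees, less where a joint would pass 70% of its speed; a pose out of reach is approached as far as the arm can. A call with a gripper value outside its range is refused whole. The fingers move at their own pace and stop on an object; the grip force is fixed at half the most. Time passes only in rows, so rows that do not move let the fingers close. It gives the time, the measured TCP pose, the force and the opening at its end, in the units of the state.
- bot.read_state(): the state, without advancing time (a new reading comes with each control period).
- vision.capture(name): name is "scene" or "top"; returns (picture, depth): 384x512x3 uint8, red, green, blue; 384x512 float32, m along the optical axis (not along the pixel's ray), 0 where there is no reading.
- vision.get_calibration(name): a dict with "fx", "fy", "cx", "cy" (pixels), "k1" (the pictures are not rectified: a ray, as slopes to the right and down, at radius r is drawn at 1 + k1 r^2 times it, then the intrinsics apply), "rvec" (rotation vector, rad) and "tvec" (3), from world to camera coordinates, as OpenCV has them. Camera axes: x right, y down, z forward; pixel columns grow to the right and rows downward; lengths in m; the calibration is good to about 2 mm. A picture is of the moment at which its call begins. get_calibration takes no time and is no camera call.
- hand_in(): hands the job in, once; it reports no verdict.
The state is a dict: "time_s": time; "joint_positions": joint angles; "qvel": joint speeds; "tau": joint torques, N m; "position": TCP position; "tcp_rot": TCP orientation; "force": force on the tool from outside, world axes, zero at the start; "moment": the same for the moment, N m; "opening": opening from 0.0 (shut) to 1.0 (fully open).
Only numpy, scipy, OpenCV 4.12 (cv2) and the standard library are available. Lean on these libraries where they do the work, as an engineer would, in place of code of your own. Each camera call takes 0.05 s, during which the arm holds its last target.

TASK

Use the loading rod to push the crown that stands in the loading tray through the check flap into the blast machine's loading lock, until it is pressed firmly but gently home on the sprung stop inside; how deep the stop is set is not known, so feel for it and do not ram the brittle tips. Then draw the rod out so that the flap falls shut behind the crown, and lay the rod back in its rest as you found it. Do not touch the crown with the gripper or arm, and leave the other things on the bench where they are.

Things in the scene. Friction and masses are not known exactly. Their poses are not given: they have to be found in the camera images.
- lock: Fixed loading lock of the blast machine: a low green tunnel on the bench, an open steel tray before its mouth, a duct behind. Origin on the bench (z=0), centred, under the flap's hinge line; +y is level and is the way in (push direction), x across, z up. Its level slideway is 30 mm above the bench, from y=-120 mm inward. The lintel over the mouth: y=-12 to -2, top 136 mm above the bench.
- tray (a point): Point on the slideway (30 mm above the bench) in the middle of the open tray, 60 mm before the hinge line; axes as the lock's. The tray runs 60 mm either way along y; its two rails stand 64 mm apart inside and 24 mm high over the slideway. Bench before the tray is free.
- inside (a point): Point on the slideway in the tunnel, 117 mm past the hinge line; axes as the lock's. Tunnel 68 mm wide inside, roof a clear window 86 mm up. A rubber-faced spring stop, 44 mm wide, 8 to 42 mm above the slideway, is set anew each job: its face is 10 to 46 mm beyond this point in +y, so a seated crown's centre is -18 to +18 mm from it. Not reported. Spring: 4 N per mm, 12 mm travel.
- flap (a joint): Check flap in the mouth: steel plate 60 mm wide, 62 mm long, 0.13 kg, on a level hinge 66 mm above the slideway along the lock's x axis. 0 rad = hanging shut; grows to 1.5 as it is pushed inward and up; cannot swing outward. It falls shut by its weight and rests on what is under it, also on the rod, along which it slides; the rod can be drawn straight back from under it.
- crown: Part to load: core-bit crown standing in the tray before the flap, six tips up. Steel ring, 56 mm across, 44 mm bore, 52 mm high, 0.23 to 0.46 kg. Origin: centre of underside, z up. Sliding it takes up to 5 N with the flap's drag. It is seated once the rod has pressed it on the stop with 8 to 15 N (at least 8 N for 0.3 s); over 22 N damages it. It may spring back some mm as the rod leaves.
- rod: Loading rod in its rest, 345 mm long, 0.2 kg: wooden handle 20 mm wide, 24 mm high, then a straight round steel bar, 15 mm thick, with a flat end. Origin: grip point on the axis in the handle; +y along the rod; z up. Handle y=-75 to +55 mm, tip at y=+270 mm. Grip the handle's two sides around the origin from above. Pushing level 25 mm above the slideway meets the crown at half height.
- rest: Fixed rod rest: base plate 70 by 310 mm with two saddles flared at the top. The rod lies in it level, its axis 55 mm above the bench. Origin on the bench (z=0) below the rod's grip point; +y is where the tip points. Saddles, 8 mm thick, 30 mm wide at the bottom: under the handle (y=-48 mm) and under the bar (y=+195 mm). Cheeks reach 20 mm over the saddle bottoms.
- crown_wide: Bystander: a larger finished crown, 80 mm diameter, 63 mm high, standing on the bench. Leave alone.
- tube_tall: Bystander: steel tube blank standing on end, 68 mm diameter, 130 mm high. Leave alone.
- tube_short: Bystander: dark steel tube blank standing on end, 52 mm diameter, 75 mm high. Leave alone.
- flux_tin: Bystander: plain light-grey flux tin, 68 mm diameter, 60 mm high. Leave alone.
- spanner: Bystander: spanner lying on the bench. Leave alone.
- rod_pot: Bystander: green steel pot of brass brazing rods, 104 mm round foot, up to 235 mm high. Leave alone.
Mind the look-alikes: they are no part of the job. What is shaped like the crown but orange or red is not meant.

How it is judged (in metres and radians):
On the way, in this order (a step that is already met when the one before it is completed fails the run):
1. the crown goes in under the lifted flap (value of joint flap above 0.4 rad and y of crown in the frame of lock above 0 m), for 0.05 s.
2. the rod presses the crown home on the stop with at least 8 N for 0.3 s (contact force between rod and crown above 8 N and y of crown in the frame of lock above 0.094 m), for 0.3 s.
At the end, for the whole second after the job is handed in: Crown upright (0.1 rad) and still on the slideway in the lock, centre 90-146 mm past the hinge line; flap shut (below 0.06 rad); rod released and still in both saddles, tip as at the start (15 mm across, 20 mm along, 10 mm in height, 0.12 rad) (y of crown in the frame of lock between 0.09 and 0.146 m and z of crown in the frame of lock between 0.026 and 0.036 m and angle between crown's own z axis and vertical below 0.1 rad and linear speed of each of crown, rod below 0.01 m/s and value of joint flap below 0.06 rad and x of rod in the frame of rest between -0.015 and 0.015 m and y of rod in the frame of rest between -0.02 and 0.02 m and z of rod in the frame of rest between 0.045 and 0.065 m and angle between the y axis of rod and the y axis of rest, either way round below 0.12 rad); the robot touches nothing.
It fails at once if the rod pushes the crown with more than 22 N (contact force between rod and crown above 22 N).
It fails at once if the gripper or arm touches the crown (contact force between any of the fingers, the arm and crown above 0.5 N).
It fails at once if another thing on the bench is moved more than 20 mm (distance of any of crown_wide, tube_tall, tube_short, flux_tin, spanner, rod_pot from where it was at the start of the episode above 0.02 m).
It also fails if it takes over 61 s, if anything falls off the work surface, if the arm or the gripper's body presses on something with over 40 N, if the wrist force passes 120 N, or if a joint passes its speed limit or range.

## Working session

There is one attempt and no reset: what is moved stays moved. The work goes in short steps, Python scripts to look and compute and a shell command to move; the robot and the scene stay as the last step left them, time stands still between calls to the robot, and variables do not carry over. Pictures are saved under pics/ and viewed, and the job is handed in when it is done.

```bash
mkdir -p pics
cat > h.py <<'E'
import numpy as np, cv2
from rig import bot, vision
def cap(n,tag):
    p,d=vision.capture(n); np.savez(f'{tag}.npz',p=p,d=d); cv2.imwrite(f'pics/{tag}.png',cv2.cvtColor(p,cv2.COLOR_RGB2BGR)); return p,d
def cloud(n,d):
    c=vision.get_calibration(n); h,w=d.shape
    u,v=np.meshgrid(np.arange(w),np.arange(h))
    K=np.array([[c['fx'],0,c['cx']],[0,c['fy'],c['cy']],[0,0,1.]])
    pts=np.stack([u,v],-1).reshape(-1,1,2).astype(float)
    s=cv2.undistortPoints(pts,K,np.array([c['k1'],0,0,0.])).reshape(h,w,2)
    P=np.dstack([s[...,0]*d,s[...,1]*d,d])
    R,_=cv2.Rodrigues(np.array(c['rvec'],float)); t=np.array(c['tvec'],float).ravel()
    X=(P-t)@R; X[d<=0]=np.nan
    return X
E
python3 - <<'E'
from h import *
print(bot.hold_point_z, bot.read_state())
for n in('scene','top'):
    cap(n,n+'0'); c=vision.get_calibration(n); R,_=cv2.Rodrigues(np.array(c['rvec'],float)); print(n,c,-R.T@np.array(c['tvec']).ravel())
E
```

```text
0.0187 {'time_s': 0.0, 'joint_positions': array([-8.58001273e+01,  3.02773814e+01,  8.21571356e+01, -1.30834753e-03,
        6.76880176e+01, -1.02249860e+01]), 'qvel': array([-0.08999138,  0.05142118, -0.03077105, -0.10103499,  0.10494689,
       -0.00090899]), 'tau': array([-1.18643416e-03, -4.40049076e+01, -1.76591814e+01,  6.33326964e-02,
        5.83714270e-02, -1.73566814e-04]), 'position': array([ 0.15568578, -0.60454116,  0.22158446]), 'tcp_rot': array([[ 9.68473038e-01,  2.49118330e-01, -1.77693267e-04],
       [ 2.49118135e-01, -9.68470760e-01,  2.13133991e-03],
       [ 3.58865107e-04, -2.10841186e-03, -9.99997713e-01]]), 'force': array([ 0.13029772, -0.8843935 ,  0.29745382]), 'moment': array([0.01099115, 0.0552226 , 0.00874003]), 'opening': 1.0006903642035063}
scene {'fx': 365.0435000185476, 'fy': 365.0435000185476, 'cx': 252.4880657926038, 'cy': 187.0263744097129, 'k1': -0.043449474199147305, 'rvec': array([ 1.86563519,  1.58112974, -0.69047144]), 'tvec': array([-0.04667282, -0.30835183,  1.4945878 ])} [ 1.28675075 -0.1492879   0.80810737]
top {'fx': 370.55826822068104, 'fy': 370.55826822068104, 'cx': 255.42304993682808, 'cy': 198.04836464782798, 'k1': -0.0002283392335104472, 'rvec': array([ 2.15287259, -2.19446329,  0.1340837 ]), 'tvec': array([-0.0454665 ,  0.5606574 ,  0.95408119])} [ 0.45445913 -0.03945493  1.00924975]
```

View pics/scene0.png

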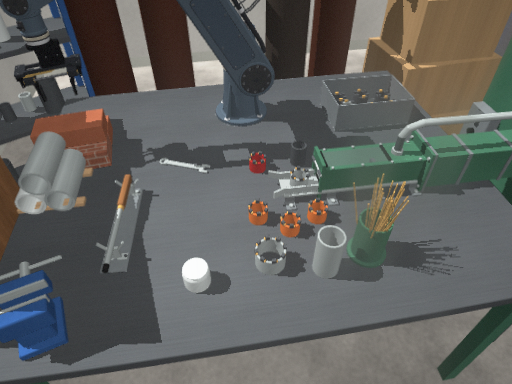

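View pics/top0.png

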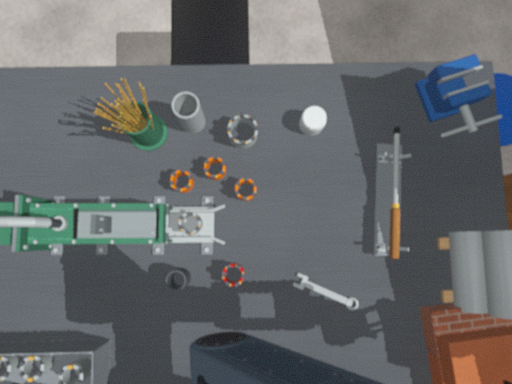

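The scene view shows the rod in its rest: handle at (125,190), tip at (108,268). The lock is on the right, with the tray and steel crown at (297,175). In the top view the rod runs from (395,257) to its tip at (397,130), and the crown is at (190,223) in front of the mouth near (163,223).

Run:
```python
from h import *
d=np.load('top0.npz'); X=cloud('top',d['d']); np.save('Xtop.npy',X)
p=d['p']
for (u,v) in [(395,250),(395,235),(395,215),(396,200),(397,180),(397,150),(397,132),(385,200),(190,223),(212,223),(172,223),(162,223),(120,225),(300,330)]:
    print((u,v),X[v,u].round(4),p[v,u])
# height map zoom of tray and rod
for nm,(a,b,c,e) in {'rod':(110,270,360,430),'tray':(190,260,60,240)}.items():
    z=X[a:b,c:e,2]; im=np.clip(np.nan_to_num(z)/0.16*255,0,255).astype(np.uint8)
    im=cv2.applyColorMap(im,cv2.COLORMAP_JET); rgb=cv2.cvtColor(p[a:b,c:e],cv2.COLOR_RGB2BGR)
    k=4 if nm=='tray' else 3.5
    o=np.vstack([im,rgb]) if nm=='tray' else np.hstack([im,rgb])
    o=cv2.resize(o,None,fx=k,fy=k,interpolation=cv2.INTER_NEAREST); print(o.shape); cv2.imwrite(f'pics/z_{nm}.png',o)
```

```text
(395, 250) [ 0.4169 -0.4068  0.0666] [174 126  74]
(395, 235) [ 0.4547 -0.4101  0.0639] [175 126  73]
(395, 215) [ 0.5056 -0.4122  0.0664] [173 122  69]
(396, 200) [ 0.5446 -0.419   0.0617] [192 199 201]
(397, 180) [ 0.5971 -0.4255  0.0599] [129 135 131]
(397, 150) [ 0.6762 -0.4294  0.0624] [132 138 138]
(397, 132) [ 0.7245 -0.4323  0.0624] [64 66 67]
(385, 200) [ 0.5502 -0.4102  0.0083] [101 106 107]
(190, 223) [0.497  0.1181 0.0254] [144 149 152]
(212, 223) [0.4957 0.0595 0.0306] [194 202 202]
(172, 223) [0.4978 0.1646 0.0295] [139 145 146]
(162, 223) [0.4936 0.1663 0.1342] [ 75 135 105]
(120, 225) [0.4914 0.2692 0.12  ] [168 177 178]
(300, 330) [ 0.2098 -0.1677 -0.0011] [91 94 97]
(560, 490, 3)
(560, 720, 3)
```

Run:
```python
from h import *
X=np.load('Xtop.npy'); p=np.load('top0.npz')['p'].astype(int)
# wooden handle
R,G,B=p[...,0],p[...,1],p[...,2]
vv,uu=np.mgrid[0:384,0:512]
m=(R>110)&(R-B>60)&(uu>380)&(uu<410)&(vv>190)&(vv<270)
m&=(X[...,2]>0.05)
def fit(Q):
    c=Q[:,:2].mean(0); U,S,V=np.linalg.svd(Q[:,:2]-c); dr=V[0]; dr=dr*np.sign(dr[0]); s=(Q[:,:2]-c)@dr; t=(Q[:,:2]-c)@np.array([-dr[1],dr[0]])
    return c.round(4),dr.round(4),np.degrees(np.arctan2(dr[1],dr[0])),s.min().round(4),s.max().round(4),t.min().round(4),t.max().round(4),np.percentile(Q[:,2],[5,50,95]).round(4)
print(m.sum(),fit(X[m]))
m2=(X[...,2]>0.045)&(uu>385)&(uu<408)&(vv>120)&(vv<268)
print(m2.sum(),fit(X[m2]))
for v in range(122,262,6):
    q=X[v,380:412]; s=q[:,2]>0.045
    if s.any(): print(v,q[s][:,0].mean().round(4),(q[s][:,1].min()).round(4),q[s][:,1].max().round(4),q[s][:,2].max().round(4))
```

```text
393 (array([ 0.4653, -0.4114]), array([ 0.9964, -0.085 ]), np.float64(-4.874826041437379), np.float64(-0.0689), np.float64(0.0698), np.float64(-0.0105), np.float64(0.0093), array([0.061 , 0.0654, 0.0682]))
1061 (array([ 0.5469, -0.4176]), array([ 0.9965, -0.0841]), np.float64(-4.822146386958122), np.float64(-0.1517), np.float64(0.1932), np.float64(-0.0335), np.float64(0.0294), array([0.0506, 0.0614, 0.0674]))
128 0.7364 -0.441 -0.4285 0.0625
134 0.7199 -0.4374 -0.4268 0.0621
140 0.7037 -0.4372 -0.4258 0.0629
146 0.6872 -0.4363 -0.4235 0.0634
152 0.6719 -0.4361 -0.4225 0.0613
158 0.6565 -0.4537 -0.4217 0.063
164 0.6395 -0.4302 -0.4186 0.063
170 0.6235 -0.4297 -0.4179 0.0625
176 0.6077 -0.4302 -0.4169 0.0637
182 0.5918 -0.4277 -0.4147 0.0622
188 0.5761 -0.4272 -0.4146 0.0625
194 0.5605 -0.4254 -0.4139 0.0627
200 0.5449 -0.4253 -0.4116 0.0625
206 0.5291 -0.4231 -0.4103 0.0661
212 0.5135 -0.4238 -0.4071 0.0669
218 0.4981 -0.4226 -0.4043 0.0674
224 0.4827 -0.4227 -0.4033 0.0682
230 0.4674 -0.4206 -0.4028 0.0701
236 0.4522 -0.4204 -0.401 0.0685
242 0.437 -0.4157 -0.4006 0.068
248 0.4216 -0.442 -0.3755 0.0682
254 0.4067 -0.4141 -0.3971 0.0673
```

View pics/z_tray.png

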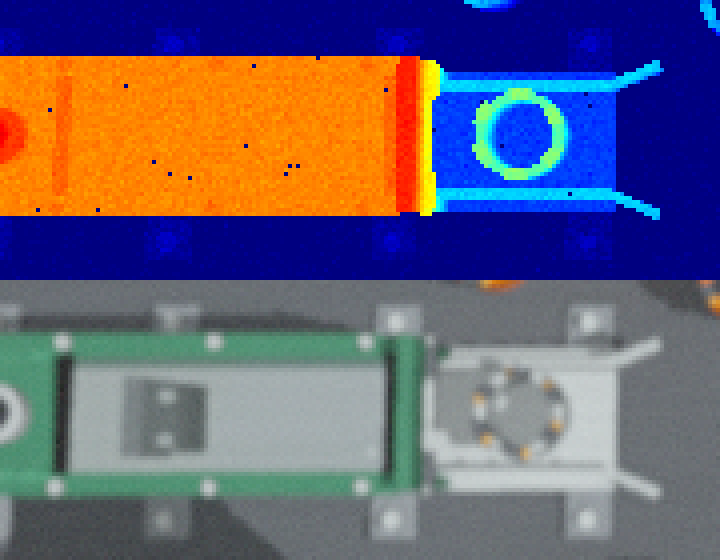

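Run:
```python
from h import *
X=np.load('Xtop.npy'); 
vv,uu=np.mgrid[0:384,0:512]
def fit(m):
    Q=X[m]; c=Q[:,:2].mean(0); U,S,V=np.linalg.svd(Q[:,:2]-c); dr=V[0]; dr=dr*np.sign(dr[1]+1e-9); s=(Q[:,:2]-c)@dr; t=(Q[:,:2]-c)@np.array([dr[1],-dr[0]])
    return len(Q),c.round(4),np.degrees(np.arctan2(dr[1],dr[0])).round(2),np.percentile(s,[0,2,98,100]).round(4),np.percentile(t,[0,2,98,100]).round(4),np.percentile(Q[:,2],[5,50,95]).round(4)
# rails top z=0.054
z=X[...,2]
reg=(uu>160)&(uu<216)&(vv>200)&(vv<250)
for a,b in((200,214),(232,248)):
    print('rail',fit(reg&(vv>=a)&(vv<b)&(abs(z-0.054)<0.006)))
print('lintel',fit((uu>150)&(uu<172)&(vv>190)&(vv<255)&(z>0.128)))
# tunnel edges
for v in range(196,256,2):
    print(v,[ (u,*(X[v,u]*1000).round(0)) for u in (120,140,165,175,200,210)])
# crown top z 0.082
m=reg&(z>0.065)&(z<0.095)&(vv>208)&(vv<238)
Q=X[m]; print('crown',m.sum(),Q.mean(0),Q.min(0),Q.max(0))
A=np.c_[2*Q[:,:2],np.ones(len(Q))]; s=np.linalg.lstsq(A,(Q[:,:2]**2).sum(1),rcond=None)[0]; print(s[:2],np.sqrt(s[2]+s[0]**2+s[1]**2))
```

```text
rail (132, array([0.527 , 0.1076]), np.float64(89.12), array([-0.0585, -0.0567,  0.0556,  0.0577]), array([-0.0032, -0.0031,  0.0046,  0.0052]), array([0.05  , 0.0529, 0.0556]))
rail (143, array([0.4574, 0.1101]), np.float64(88.99), array([-0.0607, -0.0581,  0.0546,  0.0571]), array([-0.01  , -0.0052,  0.0039,  0.0153]), array([0.0502, 0.0532, 0.0558]))
lintel (195, array([0.4933, 0.1685]), np.float64(179.61), array([-0.0451, -0.043 ,  0.0439,  0.0441]), array([-0.0053, -0.0049,  0.0052,  0.0106]), array([0.1311, 0.135 , 0.1375]))
196 [(120, np.float64(575.0), np.float64(312.0), np.float64(2.0)), (140, np.float64(574.0), np.float64(258.0), np.float64(-1.0)), (165, np.float64(573.0), np.float64(190.0), np.float64(0.0)), (175, np.float64(573.0), np.float64(163.0), np.float64(-2.0)), (200, np.float64(571.0), np.float64(95.0), np.float64(1.0)), (210, np.float64(571.0), np.float64(68.0), np.float64(-4.0))]
198 [(120, np.float64(569.0), np.float64(311.0), np.float64(3.0)), (140, np.float64(569.0), np.float64(258.0), np.float64(1.0)), (165, np.float64(567.0), np.float64(189.0), np.float64(4
[... 10359 characters left out ...]
np.float64(162.0), np.float64(-0.0)), (200, np.float64(420.0), np.float64(96.0), np.float64(-2.0)), (210, np.float64(419.0), np.float64(68.0), np.float64(3.0))]
254 [(120, np.float64(419.0), np.float64(310.0), np.float64(-0.0)), (140, np.float64(418.0), np.float64(256.0), np.float64(-0.0)), (165, np.float64(416.0), np.float64(189.0), np.float64(-0.0)), (175, np.float64(416.0), np.float64(163.0), np.float64(-2.0)), (200, np.float64(414.0), np.float64(95.0), np.float64(-0.0)), (210, np.float64(414.0), np.float64(68.0), np.float64(6.0))]
crown 191 [0.4944073  0.11218964 0.07696886] [0.46730823 0.08478855 0.06548121] [0.52256566 0.14037327 0.08495149]
[0.49463835 0.11171612] 0.025132224980179457
```

Run:
```python
from h import *
X=np.load('Xtop.npy'); z=X[...,2]
vv,uu=np.mgrid[0:384,0:512]
# tunnel outer edges & centreline: per column, x-extents of z in 0.11..0.125
for lo,hi,us in((0.108,0.13,range(80,150,6)),(0.045,0.062,range(176,212,4))):
    C=[]
    for u in us:
        q=X[190:260,u]; s=(q[:,2]>lo)&(q[:,2]<hi)
        C.append([q[s][:,1].mean(),(q[s][:,0].min()+q[s][:,0].max())/2,np.ptp(q[s][:,0])])
    C=np.array(C); f=np.polyfit(C[:,0],C[:,1],1); print(f, 'x at y=.11,.17,.3',np.polyval(f,[.11,.17,.3]).round(4), C[:,2].mean())
# lintel y extents per row
l=[(X[v,150:175][X[v,150:175,2]>0.13]) for v in range(206,242,3)]
print([ (q[:,0].mean().round(3),q[:,1].min().round(4),q[:,1].max().round(4)) for q in l if len(q)])
# objects on bench
m=((z>0.02)&(X[...,0]>0.2)&(X[...,0]<0.9)&(X[...,1]>-0.47)&(X[...,1]<0.4)).astype(np.uint8)
n,lab,st,ce=cv2.connectedComponentsWithStats(m)
for i in range(1,n):
    if st[i,4]>40:
        Q=X[lab==i]; print(st[i,:5],Q.min(0).round(3),Q.max(0).round(3))
```

```text
[0.01932457 0.49003535] x at y=.11,.17,.3 [0.4922 0.4933 0.4958] 0.09285044647271674
[0.39765011 0.45752066] x at y=.11,.17,.3 [0.5013 0.5251 0.5768] 0.0916553705991844
[(np.float64(0.534), np.float64(0.1639), np.float64(0.1729)), (np.float64(0.527), np.float64(0.1634), np.float64(0.1735)), (np.float64(0.519), np.float64(0.1638), np.float64(0.1731)), (np.float64(0.512), np.float64(0.1639), np.float64(0.1729)), (np.float64(0.505), np.float64(0.1635), np.float64(0.1724)), (np.float64(0.498), np.float64(0.1642), np.float64(0.1729)), (np.float64(0.491), np.float64(0.164), np.float64(0.1728)), (np.float64(0.484), np.float64(0.1647), np.float64(0.1731)), (np.float64(0.477), np.float64(0.1645), np.float64(0.1721)), (np.float64(0.47), np.float64(0.1643), np.float64(0.1727)), (np.float64(0.463), np.float64(0.1646), np.float64(0.1732)), (np.float64(0.456), np.float64(0.1645), np.float64(0.1727))]
[  94   79   69   67 1891] [0.698 0.17  0.02 ] [0.811 0.292 0.237]
[172  92  33  40 870] [0.747 0.079 0.02 ] [0.816 0.145 0.133]
[300 107  27  27 561] [ 0.735 -0.249  0.02 ] [ 0.798 -0.182  0.064]
[227 114  31  34 410] [ 0.7   -0.064  0.02 ] [0.782 0.015 0.066]
[ 382  127   29  132 1125] [ 0.396 -0.462  0.021] [ 0.74  -0.375  0.07 ]
[204 156  22  23 215] [0.613 0.023 0.021] [0.671 0.078 0.055]
[169 169  24  23 232] [0.58  0.111 0.02 ] [0.637 0.168 0.055]
[235 178  22  23 197] [ 0.555 -0.058  0.02 ] [ 0.611 -0.003  0.054]
[  55  204  171   41 5806] [0.44  0.024 0.023] [0.544 0.4   0.166]
[222 264  23  23 197] [ 0.334 -0.023  0.021] [0.389 0.033 0.055]
[166 269  24  23 286] [0.328 0.12  0.02 ] [0.379 0.17  0.078]
[ 190  332  192   52 6128] [ 0.2   -0.195  0.227] [0.279 0.078 0.545]
```

```bash
python3 -m handwheel '[{"hand":1,"dx":3.95,"dy":2.41,"wz":-0.042},{"hand":1,"dx":3.95,"dy":2.41,"wz":-0.042},{"hand":1,"dx":3.95,"dy":2.41,"wz":-0.042},{"hand":1,"dx":3.95,"dy":2.41,"wz":-0.042},{"hand":1,"dx":3.95,"dy":2.41,"wz":-0.042},{"hand":1,"dx":3.95,"dy":2.41,"wz":-0.042},{"hand":1,"dx":3.95,"dy":2.41,"wz":-0.042},{"hand":1,"dx":3.95,"dy":2.41,"wz":-0.042},{"hand":1,"dz":-3},{"hand":1,"dz":-4}]'; python3 -c "
from h import *
s=bot.read_state(); print(s['tcp_rot'].round(4), s['force'])"
```

```text
[[ 9.685e-01  2.491e-01 -1.000e-04]
 [ 2.491e-01 -9.685e-01  2.000e-03]
 [ 4.000e-04 -2.000e-03 -1.000e+00]] [ 0.65263096 -0.07982766  0.21124704]invalid input
```

The call was refused as invalid, so I'll write out every key.

```bash
python3 -m handwheel '[{"hand":1,"dx":3.95,"dy":2.41,"dz":0,"wx":0,"wy":0,"wz":-0.042},{"hand":1,"dx":3.95,"dy":2.41,"dz":0,"wx":0,"wy":0,"wz":-0.042},{"hand":1,"dx":3.95,"dy":2.41,"dz":0,"wx":0,"wy":0,"wz":-0.042},{"hand":1,"dx":3.95,"dy":2.41,"dz":0,"wx":0,"wy":0,"wz":-0.042},{"hand":1,"dx":3.95,"dy":2.41,"dz":0,"wx":0,"wy":0,"wz":-0.042},{"hand":1,"dx":3.95,"dy":2.41,"dz":0,"wx":0,"wy":0,"wz":-0.042},{"hand":1,"dx":3.95,"dy":2.41,"dz":0,"wx":0,"wy":0,"wz":-0.042},{"hand":1,"dx":3.95,"dy":2.41,"dz":0,"wx":0,"wy":0,"wz":-0.042},{"hand":1,"dx":0,"dy":0,"dz":-3,"wx":0,"wy":0,"wz":0},{"hand":1,"dx":0,"dy":0,"dz":-4,"wx":0,"wy":0,"wz":0}]'; python3 -c "
from h import *
s=bot.read_state(); print(s['tcp_rot'].round(4), s['force'],s['position'])"
```

```text
time_s: 1.1
position: [0.4747, -0.4125, 0.1538]
tcp_rot: [[0.997, -0.08, 0.004], [-0.08, -0.997, -0.005], [0.004, 0.005, -1.0]]
force: [0.3, -0.6, -0.7]
opening: 1.002
[[ 0.9968 -0.0805  0.0039]
 [-0.0804 -0.9967 -0.0049]
 [ 0.0043  0.0046 -1.    ]] [ 0.32712997 -0.55847688 -0.71917416] [ 0.47468739 -0.41247367  0.15380779]
```

```bash
python3 -m handwheel '[{"hand":1,"dx":-0.2,"dy":0,"dz":-3.5,"wx":0,"wy":0,"wz":0},{"hand":1,"dx":0,"dy":0,"dz":-3.5,"wx":0,"wy":0,"wz":0},{"hand":1,"dx":0,"dy":0,"dz":-2.5,"wx":0,"wy":0,"wz":0},{"hand":1,"dx":0,"dy":0,"dz":-1,"wx":0,"wy":0,"wz":0},{"hand":1,"dx":0,"dy":0,"dz":-0.5,"wx":0,"wy":0,"wz":0},{"hand":1,"dx":0,"dy":0,"dz":0,"wx":0,"wy":0,"wz":0},{"hand":1,"dx":0,"dy":0,"dz":0,"wx":0,"wy":0,"wz":0}]'
python3 - <<'E'
from h import *
s=bot.read_state(); print(s['tcp_rot'].round(4), s['force'],s['position'])
cap('top','top1')
E
```

```text
time_s: 1.8
position: [0.4704, -0.4133, 0.0439]
tcp_rot: [[0.996, -0.084, 0.002], [-0.084, -0.996, -0.002], [0.002, 0.002, -1.0]]
force: [0.3, 1.2, 0.9]
opening: 1.001
[[ 0.9965 -0.0841  0.0016]
 [-0.0841 -0.9965 -0.002 ]
 [ 0.0018  0.0018 -1.    ]] [0.29677147 1.22351903 0.91513113] [ 0.47042676 -0.41331089  0.04385815]
```

```bash
python3 -c "
import cv2
i=cv2.imread('pics/top1.png')[100:290,330:470]; cv2.imwrite('pics/top1c.png',cv2.resize(i,None,fx=3,fy=3))"
```

```text
(no output)
```

View pics/top1c.png

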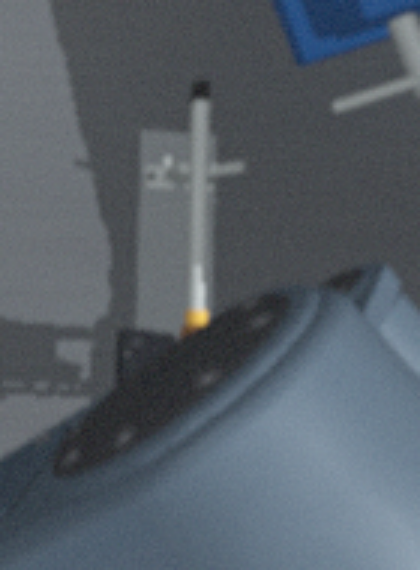

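The top view shows the hand centred over the handle and the bar pointing straight ahead, tip near pixel (397,130). I'll lower 8 mm and close.

```bash
python3 -m handwheel '[{"hand":1,"dx":0.1,"dy":0.1,"dz":-0.7,"wx":0,"wy":0,"wz":0},{"hand":-1,"dx":0,"dy":0,"dz":0,"wx":0,"wy":0,"wz":0},{"hand":-1,"dx":0,"dy":0,"dz":0,"wx":0,"wy":0,"wz":0},{"hand":-1,"dx":0,"dy":0,"dz":0,"wx":0,"wy":0,"wz":0},{"hand":-1,"dx":0,"dy":0,"dz":0,"wx":0,"wy":0,"wz":0},{"hand":-1,"dx":0,"dy":0,"dz":0,"wx":0,"wy":0,"wz":0},{"hand":-1,"dx":0,"dy":0,"dz":0,"wx":0,"wy":0,"wz":0}]'
```

```text
time_s: 2.55
position: [0.4708, -0.4115, 0.0356]
tcp_rot: [[0.996, -0.084, 0.0], [-0.084, -0.996, -0.0], [0.0, 0.0, -1.0]]
force: [-0.5, 0.5, -0.1]
opening: 0.539
```

```bash
python3 -m handwheel '[{"hand":-1,"dx":0,"dy":0,"dz":0,"wx":0,"wy":0,"wz":0},{"hand":-1,"dx":0,"dy":0,"dz":0,"wx":0,"wy":0,"wz":0},{"hand":-1,"dx":0,"dy":0,"dz":0,"wx":0,"wy":0,"wz":0},{"hand":-1,"dx":0,"dy":0,"dz":0,"wx":0,"wy":0,"wz":0},{"hand":-1,"dx":0,"dy":0,"dz":0,"wx":0,"wy":0,"wz":0},{"hand":-1,"dx":0,"dy":0,"dz":0,"wx":0,"wy":0,"wz":0}]'
```

```text
time_s: 3.15
position: [0.4707, -0.4116, 0.0355]
tcp_rot: [[0.996, -0.084, 0.0], [-0.084, -0.996, -0.0], [0.0, 0.0, -1.0]]
force: [-0.4, -0.1, -0.4]
opening: 0.223
```

```bash
python3 -m handwheel '[{"hand":-1,"dx":0,"dy":0,"dz":0.5,"wx":0,"wy":0,"wz":0},{"hand":-1,"dx":0,"dy":0,"dz":1,"wx":0,"wy":0,"wz":0},{"hand":-1,"dx":0,"dy":0,"dz":2,"wx":0,"wy":0,"wz":0},{"hand":-1,"dx":0,"dy":0,"dz":3,"wx":0,"wy":0,"wz":0},{"hand":-1,"dx":0,"dy":0,"dz":2.5,"wx":0,"wy":0,"wz":0},{"hand":-1,"dx":0,"dy":0,"dz":1,"wx":0,"wy":0,"wz":0},{"hand":-1,"dx":0,"dy":0,"dz":0,"wx":0,"wy":0,"wz":0}]'
python3 - <<'E'
from h import *
p,d=cap('top','top2'); X=cloud('top',d)
s=bot.read_state(); print(s['position'],s['force'],s['moment'])
for v in range(100,175,6):
    q=X[v,380:425]; m=q[:,2]>0.1
    if m.any(): print(v,q[m].mean(0).round(4),q[m][:,2].max().round(4))
E
```

```text
time_s: 3.85
position: [0.4714, -0.4122, 0.1376]
tcp_rot: [[0.996, -0.084, 0.002], [-0.084, -0.996, -0.003], [0.003, 0.003, -1.0]]
force: [0.1, -0.5, -1.9]
opening: 0.23
[ 0.47072236 -0.41138967  0.13601888] [-0.68647115 -0.30696831 -1.78908641] [ 0.05334092  0.12206196 -0.02327831]
118 [ 0.7299 -0.4317  0.1609] 0.1637
124 [ 0.715  -0.4305  0.1616] 0.1651
130 [ 0.7007 -0.4299  0.1608] 0.1628
136 [ 0.6861 -0.4292  0.1611] 0.1654
142 [ 0.6717 -0.428   0.1607] 0.1628
148 [ 0.657  -0.4266  0.1618] 0.1646
154 [ 0.6428 -0.4245  0.1616] 0.1639
160 [ 0.6287 -0.4228  0.1607] 0.1642
166 [ 0.6143 -0.4216  0.1614] 0.1662
172 [ 0.6    -0.4206  0.1615] 0.1642
```

```bash
python3 -m handwheel '[{"hand":-1,"dx":0.13,"dy":1.35,"dz":0,"wx":0,"wy":0,"wz":0.06},{"hand":-1,"dx":0.13,"dy":1.35,"dz":0,"wx":0,"wy":0,"wz":0.12},{"hand":-1,"dx":0.13,"dy":1.35,"dz":0,"wx":0,"wy":0,"wz":0.14},{"hand":-1,"dx":0.13,"dy":1.35,"dz":0,"wx":0,"wy":0,"wz":0.14},{"hand":-1,"dx":0.13,"dy":1.35,"dz":0,"wx":0,"wy":0,"wz":0.14},{"hand":-1,"dx":0.13,"dy":1.35,"dz":0,"wx":0,"wy":0,"wz":0.14},{"hand":-1,"dx":0.13,"dy":1.35,"dz":0,"wx":0,"wy":0,"wz":0.14},{"hand":-1,"dx":0.13,"dy":1.35,"dz":0,"wx":0,"wy":0,"wz":0.14},{"hand":-1,"dx":0.13,"dy":1.35,"dz":0,"wx":0,"wy":0,"wz":0.14},{"hand":-1,"dx":0.13,"dy":1.35,"dz":0,"wx":0,"wy":0,"wz":0.14}]' && python3 -m handwheel '[{"hand":-1,"dx":0.15,"dy":1.3,"dz":0,"wx":0,"wy":0,"wz":0.14},{"hand":-1,"dx":0.15,"dy":1.3,"dz":0,"wx":0,"wy":0,"wz":0.12},{"hand":-1,"dx":0,"dy":0,"dz":0,"wx":0,"wy":0,"wz":0.07},{"hand":-1,"dx":0,"dy":0,"dz":0,"wx":0,"wy":0,"wz":0.006},{"hand":-1,"dx":0,"dy":0,"dz":0,"wx":0,"wy":0,"wz":0}]'
python3 - <<'E'
from h import *
p,d=cap('top','top3'); X=cloud('top',d)
s=bot.read_state(); print(s['position'],s['force'],s['tcp_rot'].round(4))
m=(X[...,2]>0.14)&(X[...,2]<0.175)&(X[...,0]>0.46)&(X[...,0]<0.52)&(X[...,1]>-0.17)&(X[...,1]<0.1)
Q=X[m]; print(len(Q),Q.max(0),np.polyfit(Q[:,1],Q[:,0],1),np.polyfit(Q[:,1],Q[:,2],1))
E
```

```text
time_s: 4.9
position: [0.4828, -0.2751, 0.1338]
tcp_rot: [[0.342, 0.94, -0.003], [0.94, -0.342, 0.002], [0.001, -0.003, -1.0]]
force: [0.7, 0.3, -2.5]
opening: 0.231
time_s: 5.4
position: [0.4863, -0.2502, 0.1345]
tcp_rot: [[0.02, 1.0, -0.001], [1.0, -0.02, 0.001], [0.001, -0.001, -1.0]]
force: [-0.0, 0.3, -1.6]
opening: 0.229
[ 0.4864443  -0.25047109  0.13478444] [-0.39100122 -1.10723706 -1.34053491] [[ 2.060e-02  9.998e-01 -1.000e-03]
 [ 9.998e-01 -2.060e-02  7.000e-04]
 [ 7.000e-04 -1.000e-03 -1.000e+00]]
531 [0.49911077 0.01946288 0.16420888] [0.02887264 0.49176818] [-0.00958599  0.15778959]
```

View pics/top3.png

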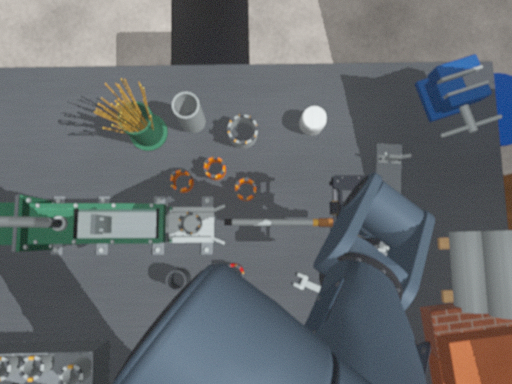

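The rod hangs level over the line to the crown, tip at pixel (228,222), so tip y ≈ 0.0195. Next I lower it to push height.

```bash
python3 -m handwheel '[{"hand":-1,"dx":0,"dy":0,"dz":-1,"wx":0,"wy":0,"wz":0},{"hand":-1,"dx":0,"dy":0,"dz":-2.5,"wx":0,"wy":0,"wz":0},{"hand":-1,"dx":0,"dy":0,"dz":-3,"wx":0,"wy":0,"wz":0},{"hand":-1,"dx":0,"dy":0,"dz":-2.3,"wx":0,"wy":0,"wz":0},{"hand":-1,"dx":0,"dy":0,"dz":-1,"wx":0,"wy":0,"wz":0},{"hand":-1,"dx":0,"dy":0.5,"dz":0,"wx":0,"wy":0,"wz":0},{"hand":-1,"dx":0,"dy":1,"dz":0,"wx":0,"wy":0,"wz":0},{"hand":-1,"dx":0,"dy":1,"dz":0,"wx":0,"wy":0,"wz":0},{"hand":-1,"dx":0.1,"dy":1,"dz":0,"wx":0,"wy":0,"wz":0},{"hand":-1,"dx":0,"dy":0.5,"dz":0,"wx":0,"wy":0,"wz":0}]'
python3 - <<'E'
from h import *
p,d=cap('top','top4'); X=cloud('top',d)
s=bot.read_state(); print(s['position'],s['force'])
m=(X[...,2]>0.045)&(X[...,2]<0.08)&(X[...,0]>0.475)&(X[...,0]<0.515)&(X[...,1]>-0.14)&(X[...,1]<0.078)
Q=X[m]; print(len(Q),Q.max(0),np.polyfit(Q[:,1],Q[:,0],1),np.polyfit(Q[:,1],Q[:,2],1))
for v in range(150,240,8):
    pass
Q=Q[Q[:,1]>0]; print(np.median(Q,0))
E
python3 -c "
import cv2
i=cv2.imread('pics/top4.png')[180:265,130:330]; cv2.imwrite('pics/top4c.png',cv2.resize(i,None,fx=4,fy=4))"
```

```text
time_s: 6.45
position: [0.4879, -0.209, 0.0384]
tcp_rot: [[0.018, 1.0, 0.001], [1.0, -0.018, -0.0], [-0.0, 0.001, -1.0]]
force: [-0.1, 0.1, -1.3]
opening: 0.228
[ 0.48770074 -0.20849381  0.0382225 ] [-0.02348947  0.75687098 -2.95876627]Traceback (most recent call last):
  File "<stdin>", line 5, in <module>
    return umr_maximum(a, axis, None, out, keepdims, initial, where)
ValueError: zero-size array to reduction operation maximum which has no identity
```

View pics/top4c.png

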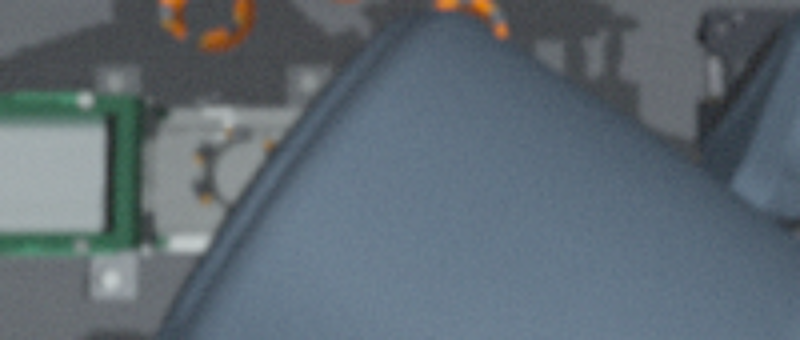

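The arm now hides the rod tip from the top camera (crown visible at about (190,223)), so I'll use the scene camera.

```bash
python3 -m handwheel '[{"hand":-1,"dx":0,"dy":0,"dz":-0.2,"wx":0,"wy":0,"wz":0},{"hand":-1,"dx":0,"dy":0,"dz":0,"wx":0,"wy":0,"wz":0}]'
python3 - <<'E'
from h import *
p,d=cap('scene','sc4'); X=cloud('scene',d)
i=cv2.imread('pics/sc4.png')[120:230,200:400]; cv2.imwrite('pics/sc4c.png',cv2.resize(i,None,fx=4,fy=4,interpolation=cv2.INTER_CUBIC))
m=(X[...,2]>0.045)&(X[...,2]<0.08)&(X[...,0]>0.475)&(X[...,0]<0.515)&(X[...,1]>-0.14)&(X[...,1]<0.075)
Q=X[m]; print(len(Q),Q.max(0),np.polyfit(Q[:,1],Q[:,0],1),np.polyfit(Q[:,1],Q[:,2],1))
E
```

```text
time_s: 6.7
position: [0.488, -0.2106, 0.0356]
tcp_rot: [[0.019, 1.0, 0.0], [1.0, -0.019, -0.0], [-0.0, 0.0, -1.0]]
force: [-0.4, -1.0, -2.8]
opening: 0.227
328 [0.50294542 0.05840174 0.06619259] [0.02442469 0.49633929] [-0.00389929  0.05865511]
```

View pics/sc4c.png

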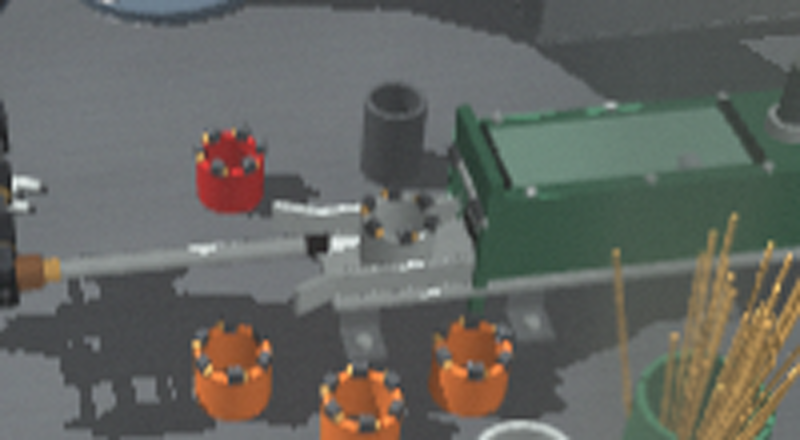

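Tip at about y=0.059, aimed at the crown (near face at about 0.084). I'll approach and make contact gently.

```bash
python3 -m handwheel '[{"hand":-1,"dx":0,"dy":0.4,"dz":0,"wx":0,"wy":0,"wz":0},{"hand":-1,"dx":0.01,"dy":0.5,"dz":0,"wx":0,"wy":0,"wz":0},{"hand":-1,"dx":0.01,"dy":0.5,"dz":0,"wx":0,"wy":0,"wz":0},{"hand":-1,"dx":0.01,"dy":0.4,"dz":0,"wx":0,"wy":0,"wz":0},{"hand":-1,"dx":0,"dy":0.2,"dz":0,"wx":0,"wy":0,"wz":0},{"hand":-1,"dx":0,"dy":0.15,"dz":0,"wx":0,"wy":0,"wz":0},{"hand":-1,"dx":0,"dy":0.15,"dz":0,"wx":0,"wy":0,"wz":0},{"hand":-1,"dx":0.01,"dy":0.15,"dz":0,"wx":0,"wy":0,"wz":0},{"hand":-1,"dx":0,"dy":0.15,"dz":0,"wx":0,"wy":0,"wz":0}]' && python3 -m handwheel '[{"hand":-1,"dx":0,"dy":0.15,"dz":0,"wx":0,"wy":0,"wz":0},{"hand":-1,"dx":0,"dy":0.15,"dz":0,"wx":0,"wy":0,"wz":0},{"hand":-1,"dx":0.01,"dy":0.15,"dz":0,"wx":0,"wy":0,"wz":0},{"hand":-1,"dx":0,"dy":0.15,"dz":0,"wx":0,"wy":0,"wz":0}]'
```

```text
time_s: 7.65
position: [0.4882, -0.1845, 0.0356]
tcp_rot: [[0.019, 1.0, 0.0], [1.0, -0.019, -0.0], [-0.0, 0.0, -1.0]]
force: [0.3, 0.6, -1.0]
opening: 0.226
time_s: 8.05
position: [0.4884, -0.1786, 0.0356]
tcp_rot: [[0.019, 1.0, 0.0], [1.0, -0.019, -0.0], [-0.0, 0.0, -1.0]]
force: [-0.0, -2.5, -2.5]
opening: 0.22
```

```bash
python3 -m handwheel '[{"hand":-1,"dx":0,"dy":0.25,"dz":0,"wx":0,"wy":0,"wz":0},{"hand":-1,"dx":0.01,"dy":0.25,"dz":0,"wx":0,"wy":0,"wz":0},{"hand":-1,"dx":0,"dy":0.25,"dz":0,"wx":0,"wy":0,"wz":0},{"hand":-1,"dx":0.01,"dy":0.25,"dz":0,"wx":0,"wy":0,"wz":0},{"hand":-1,"dx":0,"dy":0.25,"dz":0,"wx":0,"wy":0,"wz":0},{"hand":-1,"dx":0.01,"dy":0.25,"dz":0,"wx":0,"wy":0,"wz":0},{"hand":-1,"dx":0,"dy":0.25,"dz":0,"wx":0,"wy":0,"wz":0}]'
python3 - <<'E'
from h import *
p,d=cap('scene','sc5')
i=cv2.imread('pics/sc5.png')[120:230,200:400]; cv2.imwrite('pics/sc5c.png',cv2.resize(i,None,fx=4,fy=4,interpolation=cv2.INTER_CUBIC))
E
```

```text
time_s: 8.75
position: [0.4885, -0.1607, 0.0356]
tcp_rot: [[0.019, 1.0, 0.0], [1.0, -0.019, 0.0], [0.0, 0.0, -1.0]]
force: [-0.8, -1.9, -2.0]
opening: 0.225
```

View pics/sc5c.png

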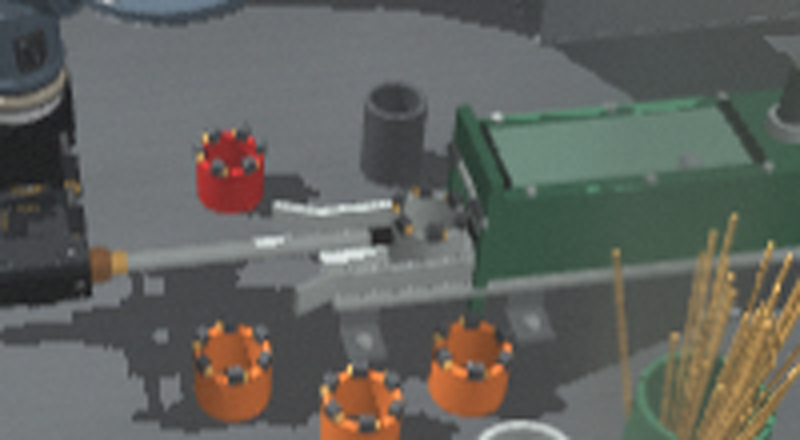

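```bash
python3 -m handwheel '[{"hand":-1,"dx":0,"dy":0.2,"dz":0,"wx":0,"wy":0,"wz":0},{"hand":-1,"dx":0.01,"dy":0.2,"dz":0,"wx":0,"wy":0,"wz":0},{"hand":-1,"dx":0,"dy":0.2,"dz":0,"wx":0,"wy":0,"wz":0},{"hand":-1,"dx":0.01,"dy":0.2,"dz":0,"wx":0,"wy":0,"wz":0},{"hand":-1,"dx":0,"dy":0.2,"dz":0,"wx":0,"wy":0,"wz":0}]' && python3 -m handwheel '[{"hand":-1,"dx":0,"dy":0.2,"dz":0,"wx":0,"wy":0,"wz":0},{"hand":-1,"dx":0.01,"dy":0.2,"dz":0,"wx":0,"wy":0,"wz":0},{"hand":-1,"dx":0,"dy":0.2,"dz":0,"wx":0,"wy":0,"wz":0},{"hand":-1,"dx":0.01,"dy":0.2,"dz":0,"wx":0,"wy":0,"wz":0},{"hand":-1,"dx":0,"dy":0.2,"dz":0,"wx":0,"wy":0,"wz":0}]'
```

```text
time_s: 9.3
position: [0.4887, -0.1508, 0.0355]
tcp_rot: [[0.019, 1.0, -0.0], [1.0, -0.019, 0.0], [0.0, -0.0, -1.0]]
force: [0.3, -1.6, -1.6]
opening: 0.229
time_s: 9.8
position: [0.4892, -0.1411, 0.0356]
tcp_rot: [[0.019, 1.0, 0.0], [1.0, -0.019, -0.001], [-0.001, 0.001, -1.0]]
force: [0.4, -4.2, -2.4]
opening: 0.227
```

```bash
python3 -m handwheel '[{"hand":-1,"dx":0,"dy":0.3,"dz":0,"wx":0,"wy":0,"wz":0},{"hand":-1,"dx":0,"dy":0.3,"dz":0,"wx":0,"wy":0,"wz":0},{"hand":-1,"dx":0.01,"dy":0.3,"dz":0,"wx":0,"wy":0,"wz":0},{"hand":-1,"dx":0,"dy":0.3,"dz":0,"wx":0,"wy":0,"wz":0},{"hand":-1,"dx":0.01,"dy":0.3,"dz":0,"wx":0,"wy":0,"wz":0}]' && python3 -m handwheel '[{"hand":-1,"dx":0,"dy":0.3,"dz":0,"wx":0,"wy":0,"wz":0},{"hand":-1,"dx":0.01,"dy":0.3,"dz":0,"wx":0,"wy":0,"wz":0},{"hand":-1,"dx":0,"dy":0.3,"dz":0,"wx":0,"wy":0,"wz":0},{"hand":-1,"dx":0.01,"dy":0.3,"dz":0,"wx":0,"wy":0,"wz":0},{"hand":-1,"dx":0,"dy":0.3,"dz":0,"wx":0,"wy":0,"wz":0}]'
python3 - <<'E'
from h import *
p,d=cap('scene','sc6')
i=cv2.imread('pics/sc6.png')[120:230,200:400]; cv2.imwrite('pics/sc6c.png',cv2.resize(i,None,fx=4,fy=4,interpolation=cv2.INTER_CUBIC))
E
```

```text
time_s: 10.3
position: [0.4892, -0.1257, 0.0356]
tcp_rot: [[0.019, 1.0, -0.0], [1.0, -0.019, -0.0], [-0.0, -0.0, -1.0]]
force: [0.6, -4.6, -1.5]
opening: 0.226
time_s: 10.8
position: [0.4893, -0.1106, 0.0355]
tcp_rot: [[0.019, 1.0, -0.0], [1.0, -0.019, 0.0], [0.0, -0.0, -1.0]]
force: [-0.8, -3.8, -2.0]
opening: 0.225
```

View pics/sc6c.png

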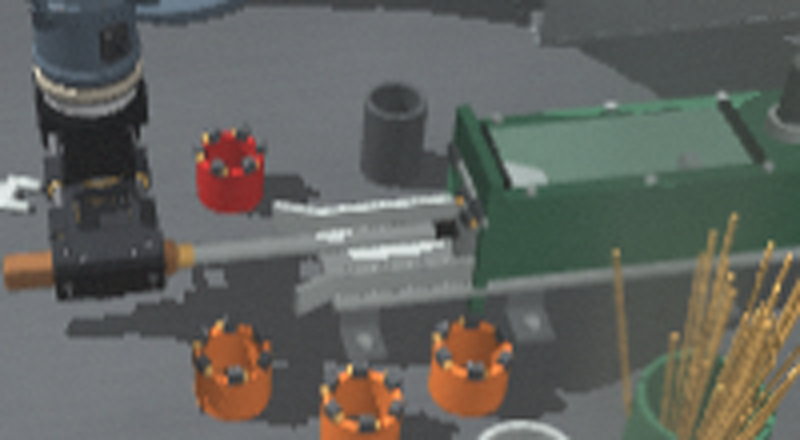

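```bash
python3 -m handwheel '[{"hand":-1,"dx":0.01,"dy":0.3,"dz":0,"wx":0,"wy":0,"wz":0},{"hand":-1,"dx":0.01,"dy":0.3,"dz":0,"wx":0,"wy":0,"wz":0},{"hand":-1,"dx":0,"dy":0.3,"dz":0,"wx":0,"wy":0,"wz":0},{"hand":-1,"dx":0.01,"dy":0.3,"dz":0,"wx":0,"wy":0,"wz":0},{"hand":-1,"dx":0.01,"dy":0.3,"dz":0,"wx":0,"wy":0,"wz":0},{"hand":-1,"dx":0,"dy":0.3,"dz":0,"wx":0,"wy":0,"wz":0},{"hand":-1,"dx":0.01,"dy":0.3,"dz":0,"wx":0,"wy":0,"wz":0}]' && python3 -m handwheel '[{"hand":-1,"dx":0,"dy":0.3,"dz":0,"wx":0,"wy":0,"wz":0},{"hand":-1,"dx":0.01,"dy":0.3,"dz":0,"wx":0,"wy":0,"wz":0},{"hand":-1,"dx":0,"dy":0.3,"dz":0,"wx":0,"wy":0,"wz":0},{"hand":-1,"dx":0.01,"dy":0.3,"dz":0,"wx":0,"wy":0,"wz":0},{"hand":-1,"dx":0,"dy":0.3,"dz":0,"wx":0,"wy":0,"wz":0},{"hand":-1,"dx":0.01,"dy":0.3,"dz":0,"wx":0,"wy":0,"wz":0},{"hand":-1,"dx":0,"dy":0.3,"dz":0,"wx":0,"wy":0,"wz":0}]'
```

```text
time_s: 11.55
position: [0.4898, -0.0896, 0.0356]
tcp_rot: [[0.019, 1.0, -0.0], [1.0, -0.019, 0.0], [0.0, -0.0, -1.0]]
force: [0.2, -3.1, -2.4]
opening: 0.223
time_s: 12.25
position: [0.4903, -0.0688, 0.0356]
tcp_rot: [[0.019, 1.0, 0.0], [1.0, -0.019, -0.0], [-0.0, 0.0, -1.0]]
force: [-0.3, -3.1, -1.2]
opening: 0.229
```

```bash
python3 -m handwheel '[{"hand":-1,"dx":0.01,"dy":0.3,"dz":0,"wx":0,"wy":0,"wz":0},{"hand":-1,"dx":0,"dy":0.3,"dz":0,"wx":0,"wy":0,"wz":0},{"hand":-1,"dx":0.01,"dy":0.3,"dz":0,"wx":0,"wy":0,"wz":0},{"hand":-1,"dx":0,"dy":0.3,"dz":0,"wx":0,"wy":0,"wz":0},{"hand":-1,"dx":0.01,"dy":0.3,"dz":0,"wx":0,"wy":0,"wz":0},{"hand":-1,"dx":0.01,"dy":0.3,"dz":0,"wx":0,"wy":0,"wz":0}]' && python3 -m handwheel '[{"hand":-1,"dx":0,"dy":0.25,"dz":0,"wx":0,"wy":0,"wz":0},{"hand":-1,"dx":0.01,"dy":0.25,"dz":0,"wx":0,"wy":0,"wz":0},{"hand":-1,"dx":0,"dy":0.25,"dz":0,"wx":0,"wy":0,"wz":0},{"hand":-1,"dx":0.01,"dy":0.25,"dz":0,"wx":0,"wy":0,"wz":0},{"hand":-1,"dx":0,"dy":0.2,"dz":0,"wx":0,"wy":0,"wz":0}]'
python3 - <<'E'
from h import *
p,d=cap('scene','sc7')
i=cv2.imread('pics/sc7.png')[120:230,200:400]; cv2.imwrite('pics/sc7c.png',cv2.resize(i,None,fx=4,fy=4,interpolation=cv2.INTER_CUBIC))
E
```

```text
time_s: 12.85
position: [0.4904, -0.0506, 0.0355]
tcp_rot: [[0.019, 1.0, -0.0], [1.0, -0.019, 0.0], [0.0, -0.0, -1.0]]
force: [-0.2, -2.6, -2.3]
opening: 0.225
time_s: 13.35
position: [0.4907, -0.0387, 0.0356]
tcp_rot: [[0.019, 1.0, -0.0], [1.0, -0.019, 0.0], [0.0, -0.0, -1.0]]
force: [-0.8, -3.0, -1.7]
opening: 0.227
```

View pics/sc7c.png

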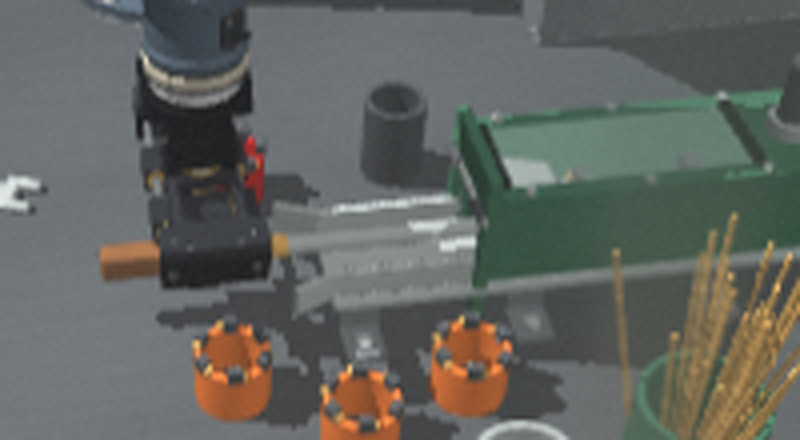

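```bash
python3 -m handwheel '[{"hand":-1,"dx":0,"dy":0.15,"dz":0,"wx":0,"wy":0,"wz":0},{"hand":-1,"dx":0.01,"dy":0.15,"dz":0,"wx":0,"wy":0,"wz":0},{"hand":-1,"dx":0,"dy":0.15,"dz":0,"wx":0,"wy":0,"wz":0},{"hand":-1,"dx":0,"dy":0.15,"dz":0,"wx":0,"wy":0,"wz":0},{"hand":-1,"dx":0,"dy":0.15,"dz":0,"wx":0,"wy":0,"wz":0}]' && python3 -m handwheel '[{"hand":-1,"dx":0,"dy":0.1,"dz":0,"wx":0,"wy":0,"wz":0},{"hand":-1,"dx":0.01,"dy":0.1,"dz":0,"wx":0,"wy":0,"wz":0},{"hand":-1,"dx":0,"dy":0.1,"dz":0,"wx":0,"wy":0,"wz":0}]'
```

```text
time_s: 13.9
position: [0.4908, -0.0313, 0.0356]
tcp_rot: [[0.019, 1.0, -0.0], [1.0, -0.019, 0.0], [0.0, -0.0, -1.0]]
force: [-0.2, -1.9, -2.1]
opening: 0.227
time_s: 14.2
position: [0.4909, -0.0284, 0.0355]
tcp_rot: [[0.019, 1.0, -0.0], [1.0, -0.019, -0.0], [-0.0, -0.0, -1.0]]
force: [-0.4, -1.4, -3.0]
opening: 0.227
```

```bash
python3 -m handwheel '[{"hand":-1,"dx":0,"dy":0.1,"dz":0,"wx":0,"wy":0,"wz":0},{"hand":-1,"dx":0.01,"dy":0.1,"dz":0,"wx":0,"wy":0,"wz":0}]'
```

```text
time_s: 14.4
position: [0.491, -0.0264, 0.0355]
tcp_rot: [[0.019, 1.0, -0.0], [1.0, -0.019, -0.0], [-0.0, -0.0, -1.0]]
force: [0.2, -2.3, -3.2]
opening: 0.229
```

```bash
python3 -m handwheel '[{"hand":-1,"dx":0,"dy":0.1,"dz":0,"wx":0,"wy":0,"wz":0},{"hand":-1,"dx":0,"dy":0.1,"dz":0,"wx":0,"wy":0,"wz":0}]'
```

```text
time_s: 14.6
position: [0.491, -0.0244, 0.0355]
tcp_rot: [[0.019, 1.0, -0.0], [1.0, -0.019, 0.0], [0.0, -0.0, -1.0]]
force: [-0.0, -3.1, -2.9]
opening: 0.23
```

```bash
python3 -m handwheel '[{"hand":-1,"dx":0,"dy":0.1,"dz":0,"wx":0,"wy":0,"wz":0},{"hand":-1,"dx":0.01,"dy":0.1,"dz":0,"wx":0,"wy":0,"wz":0}]'
```

```text
time_s: 14.8
position: [0.4911, -0.0224, 0.0355]
tcp_rot: [[0.019, 1.0, -0.0], [1.0, -0.019, 0.0], [0.0, -0.0, -1.0]]
force: [0.1, -2.3, -2.5]
opening: 0.223
```

```bash
python3 -m handwheel '[{"hand":-1,"dx":0,"dy":0.1,"dz":0,"wx":0,"wy":0,"wz":0},{"hand":-1,"dx":0,"dy":0.1,"dz":0,"wx":0,"wy":0,"wz":0}]'
```

```text
time_s: 15.0
position: [0.4911, -0.0204, 0.0356]
tcp_rot: [[0.019, 1.0, -0.0], [1.0, -0.019, 0.0], [0.0, -0.0, -1.0]]
force: [-0.7, -1.9, -2.7]
opening: 0.226
```

```bash
python3 -m handwheel '[{"hand":-1,"dx":0,"dy":0.05,"dz":0,"wx":0,"wy":0,"wz":0},{"hand":-1,"dx":0.01,"dy":0.05,"dz":0,"wx":0,"wy":0,"wz":0}]'
```

```text
time_s: 15.2
position: [0.4912, -0.0194, 0.0355]
tcp_rot: [[0.019, 1.0, -0.0], [1.0, -0.019, 0.0], [-0.0, -0.0, -1.0]]
force: [-0.3, -2.9, -3.0]
opening: 0.229
```

```bash
python3 -m handwheel '[{"hand":-1,"dx":0,"dy":0.1,"dz":0,"wx":0,"wy":0,"wz":0},{"hand":-1,"dx":0.01,"dy":0.1,"dz":0,"wx":0,"wy":0,"wz":0},{"hand":-1,"dx":0,"dy":0.05,"dz":0,"wx":0,"wy":0,"wz":0}]'
```

```text
time_s: 15.5
position: [0.4913, -0.0168, 0.0355]
tcp_rot: [[0.019, 1.0, -0.0], [1.0, -0.019, 0.0], [0.0, -0.0, -1.0]]
force: [0.4, -1.7, -3.2]
opening: 0.227
```

```bash
python3 -m handwheel '[{"hand":-1,"dx":0,"dy":0.1,"dz":0,"wx":0,"wy":0,"wz":0},{"hand":-1,"dx":0,"dy":0.1,"dz":0,"wx":0,"wy":0,"wz":0},{"hand":-1,"dx":0,"dy":0.05,"dz":0,"wx":0,"wy":0,"wz":0}]'
```

```text
time_s: 15.8
position: [0.4913, -0.0143, 0.0356]
tcp_rot: [[0.019, 1.0, -0.0], [1.0, -0.019, 0.0], [0.0, -0.0, -1.0]]
force: [-0.2, -2.3, -3.5]
opening: 0.225
```

```bash
python3 -m handwheel '[{"hand":-1,"dx":0.01,"dy":0.1,"dz":0,"wx":0,"wy":0,"wz":0},{"hand":-1,"dx":0,"dy":0.1,"dz":0,"wx":0,"wy":0,"wz":0},{"hand":-1,"dx":0,"dy":0.05,"dz":0,"wx":0,"wy":0,"wz":0}]'
```

```text
time_s: 16.1
position: [0.4914, -0.0119, 0.0355]
tcp_rot: [[0.019, 1.0, -0.0], [1.0, -0.019, 0.0], [0.0, -0.0, -1.0]]
force: [0.3, -2.3, -2.8]
opening: 0.226
```

```bash
python3 -m handwheel '[{"hand":-1,"dx":0,"dy":0.1,"dz":0,"wx":0,"wy":0,"wz":0},{"hand":-1,"dx":0.01,"dy":0.1,"dz":0,"wx":0,"wy":0,"wz":0},{"hand":-1,"dx":0,"dy":0.05,"dz":0,"wx":0,"wy":0,"wz":0}]'
```

```text
time_s: 16.4
position: [0.4915, -0.0093, 0.0355]
tcp_rot: [[0.019, 1.0, -0.0], [1.0, -0.019, 0.0], [0.0, -0.0, -1.0]]
force: [-0.1, -2.4, -2.7]
opening: 0.226
```

```bash
python3 -m handwheel '[{"hand":-1,"dx":0,"dy":0.1,"dz":0,"wx":0,"wy":0,"wz":0},{"hand":-1,"dx":0,"dy":0.1,"dz":0,"wx":0,"wy":0,"wz":0},{"hand":-1,"dx":0,"dy":0.05,"dz":0,"wx":0,"wy":0,"wz":0}]'
```

```text
time_s: 16.7
position: [0.4915, -0.0069, 0.0356]
tcp_rot: [[0.019, 1.0, -0.0], [1.0, -0.019, 0.0], [0.0, -0.0, -1.0]]
force: [0.2, -2.5, -1.7]
opening: 0.225
```

```bash
python3 -m handwheel '[{"hand":-1,"dx":0.01,"dy":0.1,"dz":0,"wx":0,"wy":0,"wz":0},{"hand":-1,"dx":0,"dy":0.1,"dz":0,"wx":0,"wy":0,"wz":0},{"hand":-1,"dx":0,"dy":0.05,"dz":0,"wx":0,"wy":0,"wz":0}]'
```

```text
time_s: 17.0
position: [0.4918, -0.0046, 0.0356]
tcp_rot: [[0.019, 1.0, 0.0], [1.0, -0.019, -0.0], [-0.0, 0.0, -1.0]]
force: [-0.8, -4.8, -2.9]
opening: 0.227
```

```bash
python3 -m handwheel '[{"hand":-1,"dx":0,"dy":0.05,"dz":0,"wx":0,"wy":0,"wz":0},{"hand":-1,"dx":0,"dy":0.05,"dz":0,"wx":0,"wy":0,"wz":0}]'
```

```text
time_s: 17.2
position: [0.4919, -0.0039, 0.0356]
tcp_rot: [[0.019, 1.0, 0.001], [1.0, -0.019, -0.001], [-0.001, 0.001, -1.0]]
force: [0.3, -6.4, -3.4]
opening: 0.226
```

```bash
python3 -m handwheel '[{"hand":-1,"dx":0,"dy":0.05,"dz":0,"wx":0,"wy":0,"wz":0},{"hand":-1,"dx":0,"dy":0.05,"dz":0,"wx":0,"wy":0,"wz":0}]'; python3 -c "
from h import *
s=bot.read_state(); print(s['force'],s['position'],s['tau'][0])"
```

```text
time_s: 17.4
position: [0.4922, -0.0032, 0.0356]
tcp_rot: [[0.018, 1.0, 0.001], [1.0, -0.018, -0.001], [-0.001, 0.001, -1.0]]
force: [0.5, -7.3, -2.5]
opening: 0.23
[ 0.4505931  -7.34012043 -2.5112714 ] [ 0.49217974 -0.0032101   0.03563331] 3.5131102055311203
```

```bash
python3 -m handwheel '[{"hand":-1,"dx":0,"dy":0.05,"dz":0,"wx":0,"wy":0,"wz":0},{"hand":-1,"dx":0,"dy":0.05,"dz":0,"wx":0,"wy":0,"wz":0}]'; python3 -m handwheel '[{"hand":-1,"dx":0,"dy":0,"dz":0,"wx":0,"wy":0,"wz":0}]'
```

```text
time_s: 17.6
position: [0.4925, -0.0026, 0.0357]
tcp_rot: [[0.018, 1.0, 0.002], [1.0, -0.018, -0.002], [-0.002, 0.002, -1.0]]
force: [-0.0, -9.7, -3.6]
opening: 0.223
time_s: 17.7
position: [0.4925, -0.0026, 0.0357]
tcp_rot: [[0.018, 1.0, 0.002], [1.0, -0.018, -0.002], [-0.002, 0.002, -1.0]]
force: [-0.8, -8.3, -3.0]
opening: 0.226
```

```bash
python3 -m handwheel '[{"hand":-1,"dx":0,"dy":0.06,"dz":0,"wx":0,"wy":0,"wz":0},{"hand":-1,"dx":0,"dy":0.06,"dz":0,"wx":0,"wy":0,"wz":0}]'; for i in 1 2 3; do python3 -m handwheel '[{"hand":-1,"dx":0,"dy":0,"dz":0,"wx":0,"wy":0,"wz":0}]'|grep -E 'force|posi'; done
```

```text
time_s: 17.9
position: [0.4928, -0.0019, 0.0358]
tcp_rot: [[0.018, 1.0, 0.002], [1.0, -0.018, -0.002], [-0.002, 0.002, -1.0]]
force: [0.4, -11.4, -2.9]
opening: 0.224
position: [0.4928, -0.0019, 0.0358]
force: [0.3, -10.0, -3.1]
position: [0.4928, -0.0019, 0.0358]
force: [-0.5, -10.3, -2.7]
position: [0.4927, -0.0019, 0.0358]
force: [-0.6, -9.5, -2.2]
```

```bash
python3 -m handwheel '[{"hand":-1,"dx":0,"dy":0.04,"dz":0,"wx":0,"wy":0,"wz":0},{"hand":-1,"dx":0,"dy":0.03,"dz":0,"wx":0,"wy":0,"wz":0}]'; for i in 1 2 3 4; do python3 -m handwheel '[{"hand":-1,"dx":0,"dy":0,"dz":0,"wx":0,"wy":0,"wz":0},{"hand":-1,"dx":0,"dy":0,"dz":0,"wx":0,"wy":0,"wz":0}]'|grep -E 'time|force|posi'; done
```

```text
time_s: 18.4
position: [0.493, -0.0016, 0.0358]
tcp_rot: [[0.017, 1.0, 0.003], [1.0, -0.017, -0.003], [-0.003, 0.003, -1.0]]
force: [-0.3, -11.7, -3.3]
opening: 0.226
time_s: 18.6
position: [0.4929, -0.0016, 0.0358]
force: [-0.5, -11.3, -2.3]
time_s: 18.8
position: [0.493, -0.0016, 0.0358]
force: [-1.1, -11.3, -2.5]
time_s: 19.0
position: [0.493, -0.0016, 0.0358]
force: [-0.4, -12.2, -2.7]
time_s: 19.2
position: [0.493, -0.0016, 0.0358]
force: [0.2, -12.1, -2.7]
```

Held at about 11.7 N for 1 s. Now I draw the rod straight back.

```bash
python3 -m handwheel '[{"hand":-1,"dx":0,"dy":-0.2,"dz":0,"wx":0,"wy":0,"wz":0},{"hand":-1,"dx":-0.01,"dy":-0.3,"dz":0,"wx":0,"wy":0,"wz":0},{"hand":-1,"dx":-0.01,"dy":-0.5,"dz":0,"wx":0,"wy":0,"wz":0},{"hand":-1,"dx":-0.02,"dy":-1,"dz":0,"wx":0,"wy":0,"wz":0},{"hand":-1,"dx":-0.03,"dy":-1.5,"dz":0,"wx":0,"wy":0,"wz":0},{"hand":-1,"dx":-0.03,"dy":-1.5,"dz":0,"wx":0,"wy":0,"wz":0},{"hand":-1,"dx":-0.03,"dy":-1.5,"dz":0,"wx":0,"wy":0,"wz":0},{"hand":-1,"dx":-0.03,"dy":-1.5,"dz":0,"wx":0,"wy":0,"wz":0},{"hand":-1,"dx":-0.03,"dy":-1.5,"dz":0,"wx":0,"wy":0,"wz":0},{"hand":-1,"dx":-0.03,"dy":-1.5,"dz":0,"wx":0,"wy":0,"wz":0}]' && python3 -m handwheel '[{"hand":-1,"dx":-0.04,"dy":-2,"dz":0,"wx":0,"wy":0,"wz":0},{"hand":-1,"dx":-0.04,"dy":-2,"dz":0,"wx":0,"wy":0,"wz":0},{"hand":-1,"dx":-0.04,"dy":-2,"dz":0,"wx":0,"wy":0,"wz":0},{"hand":-1,"dx":-0.04,"dy":-2,"dz":0,"wx":0,"wy":0,"wz":0},{"hand":-1,"dx":-0.04,"dy":-2,"dz":0,"wx":0,"wy":0,"wz":0},{"hand":-1,"dx":-0.04,"dy":-2,"dz":0,"wx":0,"wy":0,"wz":0},{"hand":-1,"dx":-0.02,"dy":-1.5,"dz":0,"wx":0,"wy":0,"wz":0},{"hand":-1,"dx":0,"dy":0,"dz":0,"wx":0,"wy":0,"wz":0},{"hand":-1,"dx":0,"dy":0,"dz":0,"wx":0,"wy":0,"wz":0}]'
python3 - <<'E'
from h import *
print(bot.read_state()['force'])
p,d=cap('scene','sc8'); 
i=cv2.imread('pics/sc8.png')[120:230,200:400]; cv2.imwrite('pics/sc8c.png',cv2.resize(i,None,fx=4,fy=4,interpolation=cv2.INTER_CUBIC))
E
```

```text
time_s: 20.2
position: [0.4896, -0.1113, 0.0356]
tcp_rot: [[0.02, 1.0, 0.0], [1.0, -0.02, -0.0], [-0.0, 0.0, -1.0]]
force: [-0.2, 0.3, -0.9]
opening: 0.228
time_s: 21.1
position: [0.4863, -0.2444, 0.0354]
tcp_rot: [[0.02, 1.0, -0.001], [1.0, -0.02, 0.001], [0.001, -0.001, -1.0]]
force: [-0.4, -0.1, -1.8]
opening: 0.226
[-0.36578975 -0.12607073 -1.75189681]
```

View pics/sc8c.png

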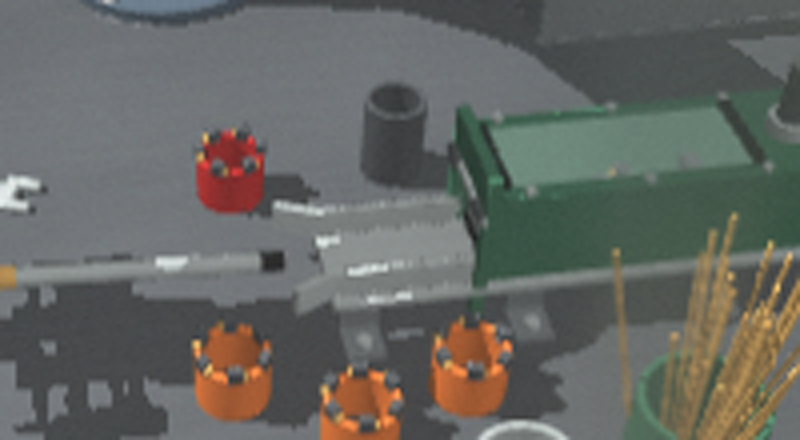

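The rod is clear of the tray (tip at (267,261) in the crop) and the tray is empty. Next I lift the rod, turn it back and place it in the rest.

```bash
python3 -m handwheel '[{"hand":-1,"dx":0,"dy":0,"dz":1,"wx":0,"wy":0,"wz":0},{"hand":-1,"dx":0,"dy":0,"dz":3,"wx":0,"wy":0,"wz":0},{"hand":-1,"dx":0,"dy":0,"dz":3.5,"wx":0,"wy":0,"wz":0},{"hand":-1,"dx":0,"dy":0,"dz":2.5,"wx":0,"wy":0,"wz":0},{"hand":-1,"dx":-0.13,"dy":-1.4,"dz":0,"wx":0,"wy":0,"wz":-0.07},{"hand":-1,"dx":-0.13,"dy":-1.4,"dz":0,"wx":0,"wy":0,"wz":-0.12},{"hand":-1,"dx":-0.13,"dy":-1.4,"dz":0,"wx":0,"wy":0,"wz":-0.14},{"hand":-1,"dx":-0.13,"dy":-1.4,"dz":0,"wx":0,"wy":0,"wz":-0.14},{"hand":-1,"dx":-0.13,"dy":-1.4,"dz":0,"wx":0,"wy":0,"wz":-0.14},{"hand":-1,"dx":-0.13,"dy":-1.4,"dz":0,"wx":0,"wy":0,"wz":-0.14}]' && python3 -m handwheel '[{"hand":-1,"dx":-0.13,"dy":-1.4,"dz":0,"wx":0,"wy":0,"wz":-0.14},{"hand":-1,"dx":-0.13,"dy":-1.4,"dz":0,"wx":0,"wy":0,"wz":-0.14},{"hand":-1,"dx":-0.13,"dy":-1.4,"dz":0,"wx":0,"wy":0,"wz":-0.14},{"hand":-1,"dx":-0.13,"dy":-1.4,"dz":0,"wx":0,"wy":0,"wz":-0.14},{"hand":-1,"dx":-0.13,"dy":-1.4,"dz":0,"wx":0,"wy":0,"wz":-0.14},{"hand":-1,"dx":-0.13,"dy":-1.3,"dz":0,"wx":0,"wy":0,"wz":-0.12},{"hand":-1,"dx":0,"dy":0,"dz":0,"wx":0,"wy":0,"wz":-0.065},{"hand":-1,"dx":0,"dy":0,"dz":0,"wx":0,"wy":0,"wz":0},{"hand":-1,"dx":0,"dy":0,"dz":0,"wx":0,"wy":0,"wz":0}]'
python3 - <<'E'
from h import *
p,d=cap('top','top9'); X=cloud('top',d)
s=bot.read_state(); print(s['position'],s['force'],s['tcp_rot'].round(4))
for f in('top2','top9'):
    D=np.load(f+'.npz')['d']; Y=cloud('top',D)
    m=(Y[...,2]>0.14)&(Y[...,2]<0.18)&(Y[...,0]>0.56)&(Y[...,0]<0.8)&(abs(Y[...,1]+0.42)<0.03)
    Q=Y[m]; print(f,len(Q),Q.max(0),np.polyfit(Q[:,0],Q[:,1],1),np.polyval(np.polyfit(Q[:,0],Q[:,1],1),.65),np.polyfit(Q[:,0],Q[:,2],1))
E
```

```text
time_s: 22.15
position: [0.4788, -0.3276, 0.1361]
tcp_rot: [[0.698, 0.716, -0.001], [0.716, -0.698, 0.001], [0.0, -0.001, -1.0]]
force: [-0.2, -0.7, -1.2]
opening: 0.228
time_s: 23.05
position: [0.4711, -0.4102, 0.1357]
tcp_rot: [[0.997, -0.081, -0.001], [-0.081, -0.997, 0.001], [-0.001, -0.001, -1.0]]
force: [1.1, -0.3, -2.6]
opening: 0.223
[ 0.47118269 -0.41028922  0.13566528] [ 0.00612504  0.41149808 -1.05598429] [[ 9.967e-01 -8.080e-02 -7.000e-04]
 [-8.080e-02 -9.967e-01  1.000e-03]
 [-8.000e-04 -9.000e-04 -1.000e+00]]
top2 519 [ 0.74003595 -0.41217528  0.16705472] [-0.08598258 -0.36944077] -0.4253294490822247 [-0.0018623   0.16228507]
top9 498 [ 0.73866808 -0.41000405  0.15870223] [-0.09072103 -0.3635179 ] -0.42248657415934066 [-0.05588303  0.1847964 ]
```

The rod has pitched about 3° tip-down in the grip. I'll level it with the wrist, correct y by 2 mm, and check again.

```bash
python3 -m handwheel '[{"hand":-1,"dx":0.05,"dy":-0.2,"dz":0,"wx":-0.004,"wy":-0.054,"wz":0},{"hand":-1,"dx":0,"dy":0,"dz":0,"wx":0,"wy":0,"wz":0},{"hand":-1,"dx":0,"dy":0,"dz":0,"wx":0,"wy":0,"wz":0}]'
python3 - <<'E'
from h import *
p,d=cap('top','top10')
s=bot.read_state(); print(s['position'],s['force'],s['tcp_rot'].round(4))
for f in('top2','top10'):
    D=np.load(f+'.npz')['d']; Y=cloud('top',D)
    m=(Y[...,2]>0.14)&(Y[...,2]<0.18)&(Y[...,0]>0.56)&(Y[...,0]<0.8)&(abs(Y[...,1]+0.42)<0.03)
    Q=Y[m]; print(f,len(Q),Q.max(0),np.polyval(np.polyfit(Q[:,0],Q[:,1],1),[.48,.65,.74]),np.polyval(np.polyfit(Q[:,0],Q[:,2],1),[.48,.65,.74]))
E
```

```text
time_s: 23.4
position: [0.4715, -0.413, 0.1357]
tcp_rot: [[0.995, -0.083, 0.053], [-0.083, -0.997, -0.003], [0.053, -0.001, -0.999]]
force: [-0.2, 0.1, -1.9]
opening: 0.229
[ 0.47179044 -0.41328483  0.13570531] [ 0.08285041 -0.37068849 -2.20096216] [[ 9.952e-01 -8.250e-02  5.320e-02]
 [-8.240e-02 -9.966e-01 -3.900e-03]
 [ 5.340e-02 -5.000e-04 -9.986e-01]]
top2 519 [ 0.74003595 -0.41217528  0.16705472] [-0.41071241 -0.42532945 -0.43306788] [0.16139116 0.16107457 0.16090696]
top10 510 [ 0.73831638 -0.4129569   0.164834  ] [-0.41216538 -0.42574715 -0.4329375 ] [0.15943888 0.15818071 0.15751462]
```

```bash
python3 -m handwheel '[{"hand":-1,"dx":0.1,"dy":0.05,"dz":-2,"wx":0,"wy":-0.009,"wz":0},{"hand":-1,"dx":0,"dy":0,"dz":-2.5,"wx":0,"wy":0,"wz":0},{"hand":-1,"dx":0,"dy":0,"dz":-2.5,"wx":0,"wy":0,"wz":0},{"hand":-1,"dx":0,"dy":0,"dz":-1.2,"wx":0,"wy":0,"wz":0},{"hand":-1,"dx":0,"dy":0,"dz":-0.5,"wx":0,"wy":0,"wz":0},{"hand":-1,"dx":0,"dy":0,"dz":-0.3,"wx":0,"wy":0,"wz":0},{"hand":-1,"dx":0,"dy":0,"dz":0,"wx":0,"wy":0,"wz":0},{"hand":-1,"dx":0,"dy":0,"dz":0,"wx":0,"wy":0,"wz":0}]'
python3 - <<'E'
from h import *
p,d=cap('top','top11')
s=bot.read_state(); print(s['position'],s['force'],s['moment'])
for f in('top0','top1','top11'):
    D=np.load(f+'.npz')['d']; Y=cloud('top',D)
    m=(Y[...,2]>0.048)&(Y[...,2]<0.085)&(Y[...,0]>0.58)&(Y[...,0]<0.8)&(abs(Y[...,1]+0.427)<0.012)
    Q=Y[m]; print(f,len(Q),Q.max(0),np.polyval(np.polyfit(Q[:,0],Q[:,1],1),[.48,.65,.74]),np.polyval(np.polyfit(Q[:,0],Q[:,2],1),[.48,.65,.74]))
E
```

```text
time_s: 24.25
position: [0.4733, -0.4137, 0.0466]
tcp_rot: [[0.994, -0.083, 0.064], [-0.083, -0.997, -0.006], [0.064, 0.0, -0.998]]
force: [0.2, -0.5, -2.9]
opening: 0.228
[ 0.4732695  -0.41366756  0.04659923] [ 0.3074971   0.38235445 -2.09219132] [0.07254308 0.19304865 0.03199557]
top0 354 [ 0.73951457 -0.41509615  0.06562285] [-0.41193898 -0.42574342 -0.43305166] [0.05967252 0.05964842 0.05963567]
top1 356 [ 0.73849496 -0.41521961  0.06535725] [-0.41173186 -0.42586127 -0.43334155] [0.05912578 0.05953665 0.05975417]
top11 368 [ 0.74039924 -0.41536637  0.07718309] [-0.41222965 -0.4263881  -0.43388375] [0.07096768 0.07113981 0.07123093]
```

```bash
python3 -m handwheel '[{"hand":-1,"dx":0,"dy":0.05,"dz":-0.4,"wx":0,"wy":0,"wz":0},{"hand":-1,"dx":0,"dy":0,"dz":-0.3,"wx":0,"wy":0,"wz":0},{"hand":-1,"dx":0,"dy":0,"dz":0,"wx":0,"wy":0,"wz":0}]';  python3 -m handwheel '[{"hand":-1,"dx":0,"dy":0,"dz":-0.1,"wx":0,"wy":0,"wz":0},{"hand":-1,"dx":0,"dy":0,"dz":0,"wx":0,"wy":0,"wz":0}]'; python3 -m handwheel '[{"hand":-1,"dx":0,"dy":0,"dz":-0.1,"wx":0,"wy":0,"wz":0},{"hand":-1,"dx":0,"dy":0,"dz":0,"wx":0,"wy":0,"wz":0}]'
```

```text
time_s: 24.6
position: [0.4724, -0.4122, 0.0382]
tcp_rot: [[0.995, -0.083, 0.062], [-0.083, -0.997, -0.003], [0.062, -0.002, -0.998]]
force: [0.1, -0.3, -1.9]
opening: 0.225
time_s: 24.8
position: [0.4727, -0.4125, 0.0374]
tcp_rot: [[0.995, -0.083, 0.063], [-0.083, -0.997, -0.004], [0.063, -0.001, -0.998]]
force: [0.2, 0.2, -2.2]
opening: 0.22
time_s: 25.0
position: [0.4727, -0.4125, 0.0364]
tcp_rot: [[0.995, -0.083, 0.063], [-0.083, -0.997, -0.004], [0.063, -0.001, -0.998]]
force: [-0.1, 0.6, -3.0]
opening: 0.224
```

```bash
python3 -m handwheel '[{"hand":-1,"dx":0,"dy":0,"dz":-0.1,"wx":0,"wy":0,"wz":0},{"hand":-1,"dx":0,"dy":0,"dz":0,"wx":0,"wy":0,"wz":0}]'; python3 -m handwheel '[{"hand":-1,"dx":0,"dy":0,"dz":-0.1,"wx":0,"wy":0,"wz":0},{"hand":-1,"dx":0,"dy":0,"dz":0,"wx":0,"wy":0,"wz":0}]';python3 - <<'E'
from h import *
p,d=cap('top','top12'); p2,d2=cap('scene','sc12')
i=cv2.imread('pics/sc12.png')[150:290,60:200]; cv2.imwrite('pics/sc12c.png',cv2.resize(i,None,fx=4,fy=4,interpolation=cv2.INTER_CUBIC))
for c,f in(('top','top0'),('top','top12'),('scene','scene0'),('scene','sc12')):
    D=np.load(f+'.npz')['d']; Y=cloud(c,D)
    m=(Y[...,2]>0.048)&(Y[...,2]<0.085)&(Y[...,0]>0.58)&(Y[...,0]<0.8)&(abs(Y[...,1]+0.427)<0.012)
    Q=Y[m]; print(f,len(Q),Q.max(0),np.polyval(np.polyfit(Q[:,0],Q[:,1],1),[.48,.65,.74]),np.polyval(np.polyfit(Q[:,0],Q[:,2],1),[.48,.65,.74]))
E
```

```text
time_s: 25.2
position: [0.4728, -0.4127, 0.0357]
tcp_rot: [[0.995, -0.083, 0.063], [-0.083, -0.997, -0.004], [0.063, -0.001, -0.998]]
force: [0.4, -0.2, -0.5]
opening: 0.228
time_s: 25.4
position: [0.4729, -0.4127, 0.0356]
tcp_rot: [[0.995, -0.083, 0.063], [-0.083, -0.997, -0.004], [0.063, -0.001, -0.998]]
force: [-0.7, 1.9, 3.6]
opening: 0.224
top0 354 [ 0.73951457 -0.41509615  0.06562285] [-0.41193898 -0.42574342 -0.43305166] [0.05967252 0.05964842 0.05963567]
top12 359 [ 0.74100029 -0.4150703   0.06528011] [-0.41207772 -0.42568348 -0.43288653] [0.05938629 0.05954292 0.05962585]
scene0 324 [ 0.73984458 -0.41511185  0.06744055] [-0.41142654 -0.42617648 -0.43398528] [0.06419496 0.06191711 0.06071118]
sc12 329 [ 0.74113223 -0.41506156  0.06834254] [-0.41131999 -0.42607545 -0.43388716] [0.06460169 0.06192138 0.06050239]
```

View pics/sc12c.png

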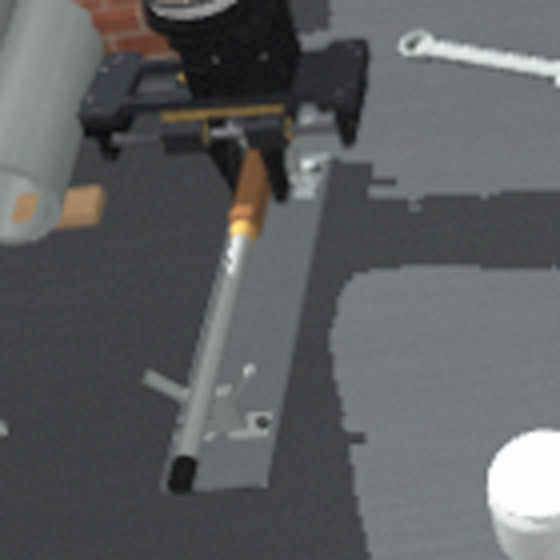

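The rod is back in both saddles: bar line within 1.5 mm of the start, and the force reading shows the rest carrying it. I'll release and retreat upward.

```bash
python3 -m handwheel '[{"hand":0,"dx":0,"dy":0,"dz":0.1,"wx":0,"wy":0,"wz":0},{"hand":1,"dx":0,"dy":0,"dz":0,"wx":0,"wy":0,"wz":0},{"hand":1,"dx":0,"dy":0,"dz":0,"wx":0,"wy":0,"wz":0},{"hand":1,"dx":0,"dy":0,"dz":0,"wx":0,"wy":0,"wz":0},{"hand":1,"dx":0,"dy":0,"dz":0,"wx":0,"wy":0,"wz":0},{"hand":1,"dx":0,"dy":0,"dz":0,"wx":0,"wy":0,"wz":0},{"hand":1,"dx":0,"dy":0,"dz":0,"wx":0,"wy":0,"wz":0},{"hand":1,"dx":0,"dy":0,"dz":0,"wx":0,"wy":0,"wz":0},{"hand":1,"dx":0,"dy":0,"dz":0,"wx":0,"wy":0,"wz":0}]' && python3 -m handwheel '[{"hand":1,"dx":0,"dy":0,"dz":0.5,"wx":0,"wy":0,"wz":0},{"hand":1,"dx":0,"dy":0,"dz":1.5,"wx":0,"wy":0,"wz":0},{"hand":1,"dx":0,"dy":0,"dz":3,"wx":0,"wy":0,"wz":0},{"hand":1,"dx":0,"dy":0,"dz":4,"wx":0,"wy":0.06,"wz":0},{"hand":1,"dx":0,"dy":0,"dz":4,"wx":0,"wy":0,"wz":0},{"hand":1,"dx":-3,"dy":-2,"dz":2,"wx":0,"wy":0,"wz":0},{"hand":1,"dx":-4,"dy":-2,"dz":0,"wx":0,"wy":0,"wz":0},{"hand":1,"dx":-4,"dy":-2,"dz":0,"wx":0,"wy":0,"wz":0},{"hand":1,"dx":-4,"dy":-2,"dz":0,"wx":0,"wy":0,"wz":0},{"hand":1,"dx":0,"dy":0,"dz":0,"wx":0,"wy":0,"wz":0}]'
python3 - <<'E'
from h import *
p,d=cap('top','top13'); p2,d2=cap('scene','sc13')
for c,f in(('top','top0'),('top','top13'),('scene','scene0'),('scene','sc13')):
    D=np.load(f+'.npz')['d']; Y=cloud(c,D)
    m=(Y[...,2]>0.048)&(Y[...,2]<0.085)&(Y[...,0]>0.58)&(Y[...,0]<0.8)&(abs(Y[...,1]+0.427)<0.012)
    Q=Y[m]; print(f,len(Q),Q.max(0),np.polyval(np.polyfit(Q[:,0],Q[:,1],1),[.48,.65,.74]),np.polyval(np.polyfit(Q[:,0],Q[:,2],1),[.48,.65,.74]))
i=cv2.imread('pics/sc13.png')[120:230,240:400]; cv2.imwrite('pics/sc13c.png',cv2.resize(i,None,fx=5,fy=5,interpolation=cv2.INTER_CUBIC))
E
```

```text
time_s: 26.4
position: [0.4727, -0.4126, 0.0355]
tcp_rot: [[0.995, -0.083, 0.063], [-0.083, -0.997, -0.004], [0.063, -0.001, -0.998]]
force: [-0.5, 0.3, 0.5]
opening: 0.95
time_s: 27.4
position: [0.3184, -0.4955, 0.1872]
tcp_rot: [[0.996, -0.089, 0.002], [-0.089, -0.996, -0.007], [0.003, 0.007, -1.0]]
force: [-0.2, 0.3, -0.8]
opening: 1.001
top0 354 [ 0.73951457 -0.41509615  0.06562285] [-0.41193898 -0.42574342 -0.43305166] [0.05967252 0.05964842 0.05963567]
top13 356 [ 0.74043744 -0.41534077  0.06514865] [-0.41175987 -0.42559632 -0.43292151] [0.06053208 0.05980665 0.0594226 ]
scene0 324 [ 0.73984458 -0.41511185  0.06744055] [-0.41142654 -0.42617648 -0.43398528] [0.06419496 0.06191711 0.06071118]
sc13 327 [ 0.74082024 -0.41513474  0.06724416] [-0.41095144 -0.42604164 -0.43403058] [0.06474177 0.06192839 0.06043895]
```

View pics/sc13c.png

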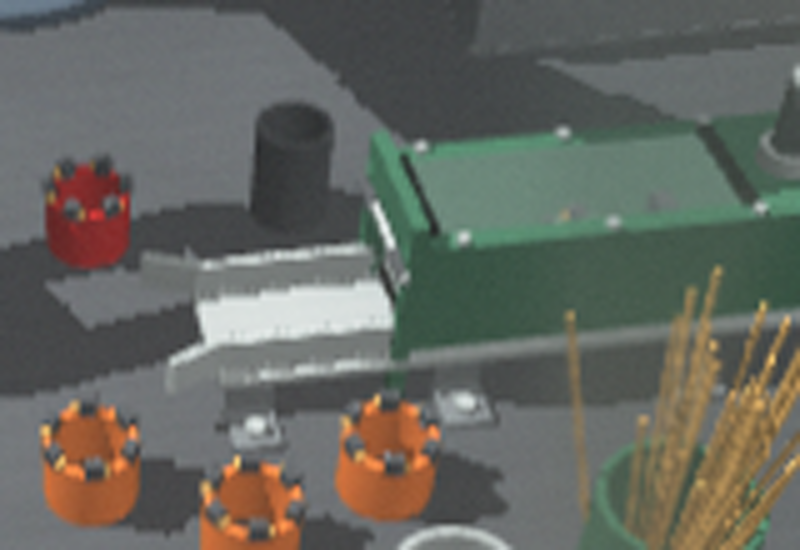

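View pics/top13.png

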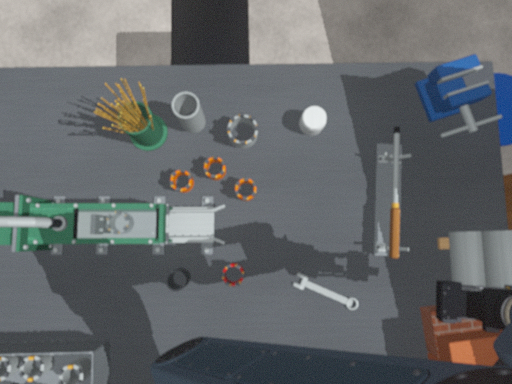

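View pics/sc13.png

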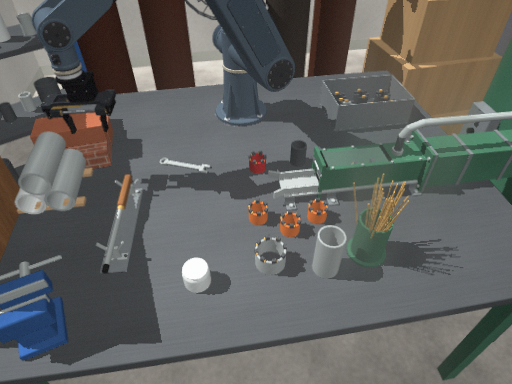

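Run:
```python
from h import *
c=vision.get_calibration('top'); K=np.array([[c['fx'],0,c['cx']],[0,c['fy'],c['cy']],[0,0,1.]])
R,_=cv2.Rodrigues(np.array(c['rvec'],float)); t=np.array(c['tvec']).ravel(); o=-R.T@t
for u in (108,122,136):
    s=cv2.undistortPoints(np.array([[[u,223.]]]),K,np.array([c['k1'],0,0,0.])).ravel(); r=R.T@np.array([*s,1]); print(u,(o+r*(0.08-o[2])/r[2]).round(4), 'y_l',(o+r*(0.08-o[2])/r[2])[1]-.1755)
i=cv2.imread('pics/top13.png')[195:255,60:220]; cv2.imwrite('pics/t13c.png',cv2.resize(i,None,fx=5,fy=5,interpolation=cv2.INTER_CUBIC))
```

```text
108 [0.4986 0.3129 0.08  ] y_l 0.13741827155921743
122 [0.4979 0.2782 0.08  ] y_l 0.10274998971392318
136 [0.4973 0.2435 0.08  ] y_l 0.06804343906721738
```

View pics/t13c.png

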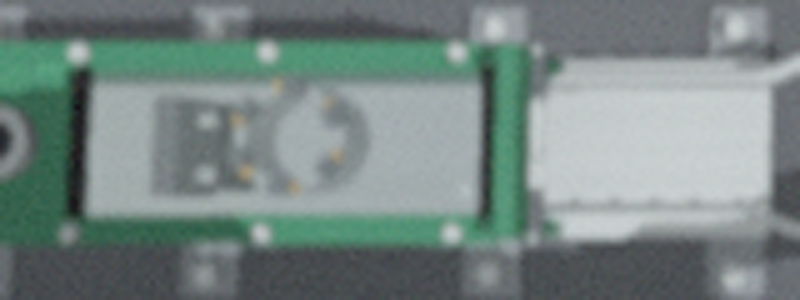

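```bash
python3 -c "
from rig import bot,hand_in
s=bot.read_state(); print(s['time_s'],s['force']); print(hand_in())"
```

```text
27.5 [ 0.2415288   0.86574429 -0.07104213]
the job is handed in; nothing more can be done
None
```

I pushed the crown through the flap onto the sprung stop with the rod. I pressed it there at about 11.7 N for 1 s; the highest reading was 12.2 N. Then I drew the rod straight out, laid it back in its rest and handed in at 27.5 s.

**Last checks:**
- **Crown:** it stands on the stop, seen through the window with its centre about 0.11 m past the hinge line. The arm's position when pressing gave about 0.12 m, so the two differ by about 1 cm. That is within spring-back plus my rough pixel reading, and both are inside 0.090–0.146 m.
- **Rod:** it lies in both saddles within about 1 mm of its starting pose. It had tipped about 3° in the grip during the push, and I levelled it before laying it down.
- **Flap:** I could not see it directly. I judge it shut because the raised plate no longer shows in the window and the rod is clear.
- **Other things:** nothing else on the bench looked moved, by eye only. The gripper is open and clear, reading only sensor noise.

One call early on was refused for missing fields, and nothing moved.

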